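# Square an offcut in the corner jig and clamp it with the T-handle key

### The job

Slide the loose board fully home into the corner of the jig, square and flush against both fences. Then take the T-handle key with the thick square shank out of the wooden stand, put it into the slanting socket screw of the jig's clamp and turn it clockwise to its stop, so that the clamp foot holds the board down. Stand the key fully home in its stand again, and leave the other things on the bench where they are.

Things in the scene. Friction and masses are not known exactly. Their poses are not given: they have to be found in the camera images.
- jig: Fixed corner jig: white board plate 270 x 240 x 12 mm, its top the bed. Origin on the bench under it; x away from the robot, y left, z up. Fences 20 thick, 22 tall above the bed: far face at x = 60 mm (y -110 to 90), left face at y = 70 mm (x -60 to 60). Behind the far fence a steel clamp block, x 62 to 140, y -5 to 55, 100 mm high, carries the slanting socket screw and the clamp foot.
- jig_corner (a point): Inner corner of the two fences at bed level; axes as the jig's.
- board: Loose pine offcut 110 (x) x 90 (y) x 20 mm, about 0.13 kg, lying on the jig's bed, askew and short of both fences. Origin at the centre of its underside; when home its axes are parallel to the jig's and its origin is 55 mm in -x and 45 mm in -y from jig_corner.
- board_corner (a point): The lower edge corner (+x, +y) of the board that belongs in jig_corner.
- foot: Clamp foot of the jig: steel arm 24 mm wide over a sprung round rubber pad 28 mm across, at jig x = 30, y = 25 mm. Origin at the pad's underside. Open, it hangs about 4.5 mm over the board, arm top 63 mm above the bench; it comes straight down 4.8 mm per rad of screw and touches the board at about 0.95 rad.
- screw (a joint): Angle of the clamp's socket screw in rad: 0 to 0.2 at first (loose), 1.25 at its stop (tight). Grows clockwise as seen looking into the socket. Stays where it is left; friction about 0.12 N m, a little more when the foot presses.
- socket (a point): Centre of the mouth of the square socket in the screw's round head (31 mm), at jig x = 85, y = 25, z = 85 mm. z points out of the socket, 25 degrees from vertical, leaning to the jig's -x (the robot); x and y are parallel to the square's sides and turn with the screw (at 0, y is the jig's y). 15.6 mm square, 14 mm deep, flush in a block 46 mm square.
- socket_floor (a point): Centre of the socket's floor, 14 mm below the mouth; axes as point socket.
- stand: Fixed dark wood block 60 (x) x 210 (y) x 60 mm tall with two upright round holes 26 mm across, right through, at its own y = -60 and +60 mm. Origin under its centre. One hole holds the thick key, the other the slim one.
- stand_hole0 (a point): Mouth of the hole at y = -60 mm, in the top of the stand.
- stand_hole1 (a point): Mouth of the hole at y = +60 mm, in the top of the stand.
- key: T-handle key to use: steel shank 14 mm SQUARE, black bar handle 90 (x) x 18 (y) x 22 mm, 0.25 kg. Origin at the shank's tip, z up the shank to the handle, square's sides parallel to x and y. Last 4 mm taper to 8 mm square; collar 34 mm across at z 50 to 58; handle at z 120 to 142. In the stand the collar rests on its top, so the tip is 50 mm below that, 10 mm above the bench.
- slim_key: The other T-handle key, not to be moved: slim ROUND shank 8 mm thick, bar handle 65 mm long, otherwise as the key.
- tape_roll: Roll of paper tape, 70 mm across, 25 mm tall. Leave alone.
- paint_can: Paint can, 90 mm across, 110 mm tall. Leave alone.
- spray_can: Grey spray can, 56 mm across, 170 mm tall. Leave alone.
- screw_box: Cardboard box 90 x 120 x 45 mm. Leave alone.
- screwdriver: Screwdriver lying on the bench. Leave alone.
- offcut: Narrow wood offcut 160 x 45 x 20 mm lying on the bench itself. Leave alone.
Things that resemble listed ones, but are neither listed nor needed, are in the scene too. What is shaped like the key but orange or purple is not meant.

How it is judged:
By the outcome, as a careful person would: the job done as asked, in the order asked, and still so for the second after the job is handed in, with the robot touching nothing.
It also fails if it takes over 72 s, if anything falls off the work surface, if the arm or the gripper's body presses on something with over 40 N, if the wrist force passes 120 N, or if a joint passes its speed limit or range.

### The arm

A 7-joint arm with a two-finger parallel gripper is mounted at the origin on the work surface. World frame = base frame: x ahead of the robot, y to its left, z up, the work surface at z = 0. Lengths are in m, angles in rad, forces in N, time in s.
With the tool pointing down it reaches from about 0.4 to 0.875 m from the base axis. Payload 19.3 kg.
Tool frame: the origin (TCP) lies midway between the tips of the shut fingers; the grasp point (between the pads) lies 19 mm behind it; z points along the fingers, y is the line along which they close (so a half turn about z gives the same grasp; the last joint's range is limited). The gripper opens to 85 mm and grips with 20 to 120 N. Pads are 22 mm wide; open, the fingers measure 114 mm over their backs; the gripper's body (76 mm by 85 mm) begins 54 mm behind the grasp point. The pads swing forward as they close: fully open they stand 13 mm farther back than shut.
Start: joints at [-1.193, 0.521, -0.036, 1.599, 0.021, 1.021, -0.113], TCP at [0.271, 0.563, 0.207] pointing down, gripper open.
Joint ranges: [-2.91, 2.91], [-0.3, 2.13], [-1.5, 1.42], [0.17, 2.43], [-1.26, 4.41], [0.16, 1.93], [-2.52, 2.52]. Speed limits (rad/s): [1.89, 1.89, 2.39, 2.39, 3.01, 3.01, 3.01].

### API

Orientations are given as [roll, pitch, yaw] about the fixed x, y, z axes, in that order (R = Rz(yaw) Ry(pitch) Rx(roll)).
In Python, from workcell import telemetry, grab_frame, calibration, bot, outline_of, landmark_of gives the robot as it stands. The module is installed in compiled form; this text tells all that it offers.
- The arm moves only by the shell command python3 -m inch 'ROWS' [FORCE]. ROWS is JSON, a list of rows, each a list of 7 numbers: the shift along the tool's x, y, z in m, then the turn, a rotation vector about the tool's x, y, z in rad, then the closure, from 0 (fully open) to 1 (shut). A call has 1 to 5 rows; each row shifts and turns the commanded pose from where the row before left it, along the tool's axes as they then stand; what a row does not reach is not made up. A row lasts 1/10 s, in which the tool goes at most 50 mm and 8.59 degrees, less where a joint would pass 70% of its speed; a pose out of reach is approached as far as the arm can. A call is refused whole if a number of a shift passes 0.05 or a number of a turn 0.15, either way. A call with a gripper value outside its range is refused whole. The fingers move at their own pace and stop on an object; FORCE is the grip in N (left out, the last holds). Time passes only in rows, so rows that do not move let the fingers close. It gives the time, the measured TCP pose, the force, the opening and the grip force at its end, in the units of the state.
- telemetry.observe(): the state, without advancing time (a new reading comes with each control period).
- grab_frame(name): name is "side" or "top" or "wrist"; returns the picture (420x560x3 uint8, red, green, blue); there is no depth.
- calibration(name): a dict with "fovy" (degrees; the focal length in pixels is half the picture's height over the tangent of half this angle, whatever the lens; pixels are square), "cx", "cy" (the principal point, pixels), "pose" (4x4, takes a point from camera to world coordinates). Camera axes: x right, y down, z forward; pixel columns grow to the right and rows downward; lengths in m; the calibration is good to about 2 mm. A picture is of the moment at which its call begins: read the wrist's pose just before it. calibration takes no time and is no camera call; for the wrist camera it gives the pose at the moment of the call.
- bot.job_done(): hands the job in; it is judged then, once.
Trained networks look in the newest picture that a camera, given by its name, has taken for a name from the list of things; names that differ only in an ending like _2 or _b are one class to them, and where a whole thing is asked for, a point or a joint stands for the part that bears it (a point fixed in the world has none). Each returns a list of dicts, best first, with "score" (0 to 1); they miss things now and then, are a little off and sometimes report something else, mostly with a low value. They report only what shows in the picture. A call takes as long as a camera call. They do not tell look-alikes from the thing itself.
- outline_of(label, camera): "region" (420x560 bool, what is visible of it) and "rect" ([left, top, right, bottom] in pixels, round what is visible of it).
- landmark_of(label, camera): "xy" ([column, row] in pixels: a listed point, or the origin of a listed thing).
The state is a dict: "clock": time; "qpos": joint angles; "qd": joint speeds; "joint_efforts": joint torques, N m; "position": TCP position; "tool_rot": TCP orientation; "force": force on the tool from outside, world axes, zero at the start; "moment": the same for the moment, N m; "grip_width": finger opening in m; "finger_force": force on a finger pad.
Only numpy, scipy, OpenCV 4.12 (cv2) and the standard library are available. Lean on these libraries where they do the work, as an engineer would, in place of code of your own. Each camera call takes 0.05 s, during which the arm holds its last target. There are 200 camera calls.

## Working session

There is one attempt and no reset: what is moved stays moved. The work goes in short steps, Python scripts to look and compute and a shell command to move; the robot and the scene stay as the last step left them, time stands still between calls to the robot, and variables do not carry over. Pictures are saved under pics/ and viewed, at most 10 in all, crops included, and the job is handed in when it is done.

```bash
mkdir -p pics
cat > h.py <<'E'
import numpy as np, cv2
from workcell import telemetry, grab_frame, calibration, bot, outline_of, landmark_of
from scipy.spatial.transform import Rotation as R
def snap(c,name=None):
    im=grab_frame(c); cal=calibration(c)
    if name: cv2.imwrite('pics/'+name,im[:,:,::-1])
    return im,cal
def ray(cal,px):
    f=210/np.tan(np.radians(cal['fovy'])/2)
    d=np.array([(px[0]-cal['cx'])/f,(px[1]-cal['cy'])/f,1.]);T=np.array(cal['pose'])
    return T[:3,3],T[:3,:3]@d
def onz(cal,px,z):
    o,d=ray(cal,px); return o+d*(z-o[2])/d[2]
def proj(cal,p):
    f=210/np.tan(np.radians(cal['fovy'])/2);T=np.array(cal['pose'])
    q=T[:3,:3].T@(np.array(p)-T[:3,3]); return np.array([cal['cx']+f*q[0]/q[2],cal['cy']+f*q[1]/q[2]])
E
python3 - <<'E'
from h import *
np.set_printoptions(precision=4,suppress=True)
s=telemetry.observe();print(s['position'],s['tool_rot'],s['grip_width'],s['force'])
ims=[]
H={'jig':0,'jig_corner':.012,'board':.012,'board_corner':.012,'foot':.0365,'socket':.085,'stand':0,'stand_hole0':.06,'stand_hole1':.06,'key':.01,'slim_key':.01}
for c in ['top','side']:
    im,cal=snap(c,c+'0.png')
    for l in H:
        for r in landmark_of(l,c)[:3]:
            print(c,l,round(r['score'],2),np.round(r['xy'],1),onz(cal,r['xy'],H[l]))
E
```

```text
[0.2705 0.5631 0.2066] [-3.1405  0.      2.6938] 0.08546180020619248 [-0.0708  0.6164 -0.8081]
top jig 0.66 [291.  185.7] [ 0.6368 -0.0699  0.    ]
top jig_corner 0.76 [265.5 166.4] [0.6884 0.0032 0.012 ]
top jig_corner 0.57 [431.9 198.8] [ 0.6051 -0.464   0.012 ]
top board 0.85 [286.  193.5] [ 0.6123 -0.0558  0.012 ]
top board_corner 0.69 [269.4 174.8] [ 0.6645 -0.0083  0.012 ]
top board_corner 0.59 [431.5 199.2] [ 0.6039 -0.4629  0.012 ]
top foot 0.51 [282.1 173.4] [ 0.6641 -0.0436  0.0365]
top socket 0.39 [282.1 149.6] [ 0.7179 -0.0418  0.085 ]
top stand_hole0 0.63 [125.7 217. ] [0.5337 0.3696 0.06  ]
top stand_hole0 0.55 [168.5 228.1] [0.5064 0.2547 0.06  ]
top stand_hole1 0.63 [125.7 217. ] [0.5337 0.3696 0.06  ]
top stand_hole1 0.55 [168.5 228.1] [0.5064 0.2547 0.06  ]
top key 0.91 [170.3 282.8] [0.3599 0.2564 0.01  ]
top key 0.9 [122.4 280.9] [0.3627 0.3874 0.01  ]
top key 0.85 [175.5 228. ] [0.5101 0.2491 0.01  ]
top slim_key 0.74 [133.3 224.1] [0.5187 0.3666 0.01  ]
top slim_key 0.35 [175.4 229.3] [0.5065 0.2492 0.01  ]
top slim_key 0.2 [421.9 257.3] [ 0.4419 -0.4334  0.01  ]
side jig 0.7 [249.6 227.9] [ 0.6237 -0.0556  0.    ]
side jig_corner 0.94 [219.3 239.3] [ 0.6897 -0.0005  0.012 ]
side jig_corner 0.24 [259.3 152. ] [ 0.6489 -0.3389  0.012 ]
side board 0.89 [255.4 225. ] [ 0.608  -0.0581  0.012 ]
side foot 0.54 [234.1 224. ] [ 0.6568 -0.0351  0.0365]
side socket 0.42 [207.7 207.1] [ 0.7193 -0.0409  0.085 ]
side stand_hole0 0.91 [275.3 339.1] [0.5069 0.2523 0.06  ]
side stand_hole0 0.58 [253.7 407.8] [0.5255 0.3797 0.06  ]
side stand_hole1 0.91 [275.3 339.1] [0.5069 0.2523 0.06  ]
side stand_hole1 0.58 [253.7 407.8] [0.5255 0.3797 0.06  ]
side key 0.93 [347.2 365.9] [0.36   0.2665 0.01  ]
side key 0.69 [275.4 349.1] [0.5073 0.2536 0.01  ]
side slim_key 0.95 [253.8 408.8] [0.5302 0.3705 0.01  ]
side slim_key 0.53 [260.4 153.8] [ 0.6446 -0.3335  0.01  ]
```

View pics/top0.png

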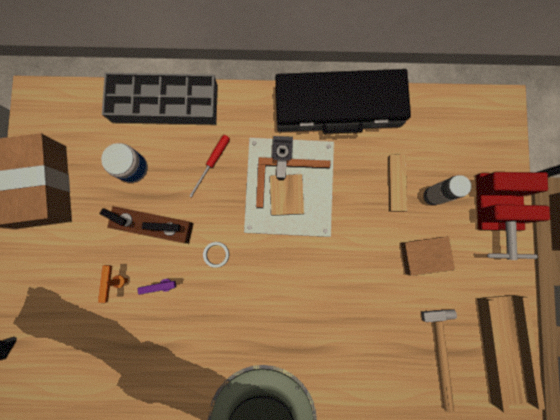

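View pics/side0.png

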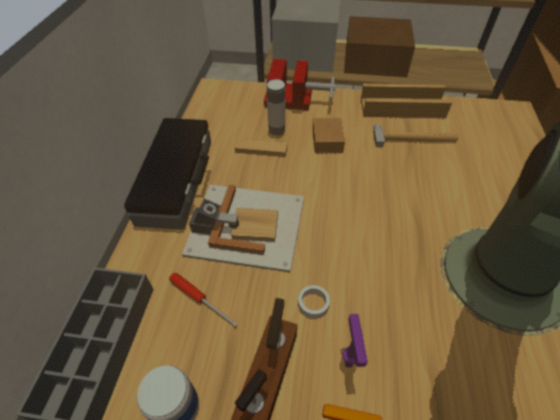

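The top view shows the jig at about (290,187) with the board askew below the fences. The thick key (long handle) is at (162,226) in the stand and the slim one at (117,217). The orange and purple decoys lie at (105,284) and (157,287). Next I go over the jig with the wrist camera.

```bash
cat >> h.py <<'E'
def plan(p,rpy,N=None,frm=None):
    s=telemetry.observe()
    p0,r0=(np.array(s['position']),s['tool_rot']) if frm is None else frm
    A=R.from_euler('xyz',r0);B=R.from_euler('xyz',rpy);w=(A.inv()*B).as_rotvec();d=A.inv().apply(np.array(p)-p0)
    if N is None: N=int(max(1,np.ceil(np.linalg.norm(d)/.05+.01),np.ceil(np.linalg.norm(w)/.145)))
    M=sum(R.from_rotvec(w*k/N).as_matrix() for k in range(N))
    print('N',N,'row',np.round(np.r_[np.linalg.solve(M,d),w/N],4).tolist())
E
python3 - <<'E'
from h import *
np.set_printoptions(precision=4,suppress=True)
s=telemetry.observe()
T=np.eye(4);T[:3,3]=s['position'];T[:3,:3]=R.from_euler('xyz',s['tool_rot']).as_matrix()
print(np.linalg.inv(T)@np.array(calibration('wrist')['pose']),calibration('wrist')['fovy'])
for y in (3.1416,1.5708,0,-1.5708): plan([.55,-.02,.33],[3.1416,0,y])
E
```

```text
[[ 0.0002 -0.9608 -0.2773  0.0705]
 [ 1.      0.0004 -0.0005 -0.0005]
 [ 0.0005 -0.2773  0.9608 -0.1663]
 [ 0.      0.      0.      1.    ]] 62.397088270105016
N 14 row [-0.0295, -0.036, -0.0088, -0.0, -0.0, -0.032]
N 14 row [-0.0481, -0.0075, -0.0088, -0.0, -0.0, 0.0802]
N 19 row [-0.0388, 0.0265, -0.0065, -0.0, 0.0, 0.1418]
N 14 row [0.0024, -0.055, -0.0088, 0.0, -0.0, -0.1442]
```

```bash
r='[-0.0295,-0.036,-0.0088,0,0,-0.032,0.3]'
python3 -m inch '[[-0.0295,-0.036,-0.0088,0,0,-0.032,0.3],[-0.0295,-0.036,-0.0088,0,0,-0.032,0.3],[-0.0295,-0.036,-0.0088,0,0,-0.032,0.3],[-0.0295,-0.036,-0.0088,0,0,-0.032,0.3],[-0.0295,-0.036,-0.0088,0,0,-0.032,0.3]]' 40
python3 -m inch '[[-0.0295,-0.036,-0.0088,0,0,-0.032,0.3],[-0.0295,-0.036,-0.0088,0,0,-0.032,0.3],[-0.0295,-0.036,-0.0088,0,0,-0.032,0.3],[-0.0295,-0.036,-0.0088,0,0,-0.032,0.3],[-0.0295,-0.036,-0.0088,0,0,-0.032,0.3]]'
python3 -m inch '[[-0.0295,-0.036,-0.0088,0,0,-0.032,0.3],[-0.0295,-0.036,-0.0088,0,0,-0.032,0.3],[-0.0295,-0.036,-0.0088,0,0,-0.032,0.3],[-0.0295,-0.036,-0.0088,0,0,-0.032,0.3],[0,0,0,0,0,0,0.3]]'
python3 - <<'E'
from h import *
np.set_printoptions(precision=4,suppress=True)
s=telemetry.observe();print(s['position'],s['tool_rot'],s['grip_width'],s['qpos'],s['qd'])
c='wrist';im,cal=snap(c,'w1.png')
for l,z in {'jig':0,'jig_corner':.012,'board':.012,'board_corner':.012,'foot':.0365,'socket':.085}.items():
    for r in landmark_of(l,c)[:2]: print(l,round(r['score'],2),np.round(r['xy'],1),onz(cal,r['xy'],z))
E
```

```text
clock: 1.7
position: [0.3401, 0.3396, 0.2516]
tool_rot: [3.141, 0.0, 2.855]
force: [0.6, -0.2, 0.6]
grip_width: 0.0602
finger_force: 0.0
clock: 2.2
position: [0.4442, 0.1315, 0.2959]
tool_rot: [3.141, 0.001, 3.015]
force: [0.1, 0.6, -0.6]
grip_width: 0.0598
finger_force: 0.0
clock: 2.7
position: [0.552, -0.0248, 0.3309]
tool_rot: [-3.139, 0.002, 3.137]
force: [-1.6, 0.7, -0.6]
grip_width: 0.0596
finger_force: 0.0
[ 0.552  -0.0248  0.3309] [-3.1395  0.0018  3.1368] 0.05963947455260686 [-0.2393  0.2982  0.2305  1.6357 -0.0694  1.2142  1.5715] [-0.0615 -0.0358 -0.0599  0.0861 -0.0042 -0.0237 -0.1182]
jig 0.65 [526.  134.2] [0.5135 0.3155 0.    ]
jig_corner 0.86 [301.7 253.7] [0.6882 0.0028 0.012 ]
board 0.66 [267.9 203.3] [ 0.6093 -0.0469  0.012 ]
board_corner 0.89 [295.5 231. ] [ 0.6519 -0.0067  0.012 ]
foot 0.58 [272.7 241.4] [ 0.6587 -0.0397  0.0365]
foot 0.49 [269.9 290.8] [ 0.7368 -0.0449  0.0365]
socket 0.7 [274.  294.7] [ 0.7155 -0.0371  0.085 ]
```

View pics/w1.png

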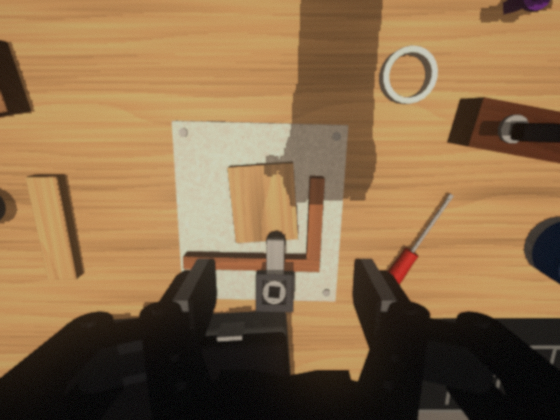

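The wrist view shows the plate with corners at about (175,122), (347,126) and (336,301), the board askew at (265,203), the foot arm at (276,250) and the screw at (274,292). The socket square is visible inside the round head.

Run:
```python
from h import *
np.set_printoptions(precision=4,suppress=True)
c='wrist';im,cal=snap(c)
m=outline_of('jig',c)[0];reg=m['region'].astype(np.uint8);print(m['rect'])
b=outline_of('board',c)[0];rb=b['region'].astype(np.uint8);print(b['rect'])
for nm,rg,z in (('jig',reg,.012),('board',rb,.032)):
    cs=max(cv2.findContours(rg,0,cv2.CHAIN_APPROX_NONE)[0],key=cv2.contourArea)[:,0]
    w=np.array([onz(cal,p,z)[:2] for p in cs],np.float32)
    r=cv2.minAreaRect((w*1000).astype(np.float32));print(nm,r)
    for ax in (0,1):
        # edge points: near (min x) and extreme y
        pass
for n,p,z in [('pl',(175,122),.012),('pl',(347,126),.012),('pl',(336,301),.012),('b',(229,167),.032),('b',(292,162),.032),('b',(238,243),.032),('b',(298,239),.032)]: print(n,onz(cal,p,z))
crop=im[120:330,160:360];cv2.imwrite('pics/w1c.png',cv2.resize(crop[:,:,::-1],None,fx=2.8,fy=2.8,interpolation=cv2.INTER_CUBIC))
```

```text
[167.0, 122.4, 340.4, 317.4]
[223.8, 163.8, 294.1, 245.9]
jig ((643.3909301757812, -63.459434509277344), (242.2892608642578, 292.8079528808594), 88.52840423583984)
board ((606.3821411132812, -55.70396423339844), (115.0516586303711, 92.25489807128906), 3.7691829204559326)
pl [ 0.4944 -0.1674  0.012 ]
pl [0.4993 0.066  0.012 ]
pl [0.7671 0.0625 0.012 ]
b [ 0.5524 -0.0936  0.032 ]
b [ 0.5455 -0.0088  0.032 ]
b [ 0.6618 -0.0854  0.032 ]
b [0.6556 0.0006 0.032 ]
```

View pics/w1c.png

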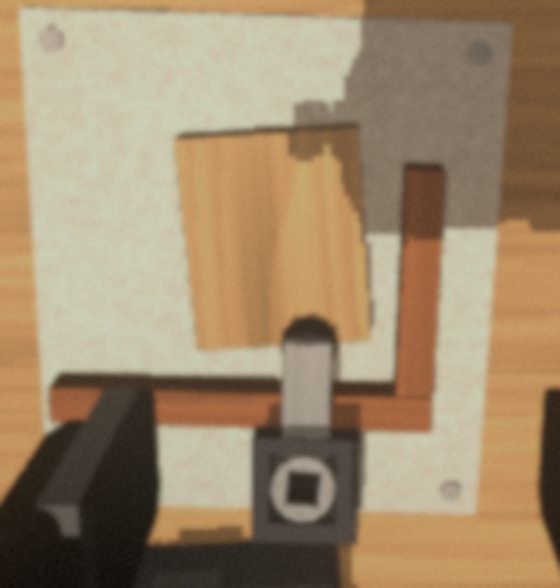

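Run:
```python
from h import *
plan([.520,-.052,.060],[3.1416,0,3.1216])
```

```text
N 6 row [0.0049, -0.0056, 0.0451, 0.0, 0.0, 0.0035]
```

```bash
python3 -m inch '[[0.005,-0.0055,0.045,0,0,-0.0025,0.5],[0.005,-0.0055,0.045,0,0,-0.0025,0.5],[0.005,-0.0055,0.045,0,0,-0.0025,0.5],[0.005,-0.0055,0.045,0,0,-0.0025,0.5],[0.005,-0.0055,0.045,0,0,-0.0025,0.5]]'
python3 -m inch '[[0.005,-0.0005,0.045,0,0,0,0.5],[0,0,0,0,0,0,0.5],[0,0,0,0,0,0,0.5]]'
python3 - <<'E'
from h import *
plan([.520,-.052,.018],[3.1416,0,3.1216],1)
E
```

```text
clock: 3.7
position: [0.5246, -0.047, 0.104]
tool_rot: [-3.142, 0.001, -3.128]
force: [1.2, 0.1, -0.6]
grip_width: 0.0431
finger_force: 0.0
clock: 4.0
position: [0.5202, -0.0476, 0.0611]
tool_rot: [-3.142, -0.001, -3.129]
force: [-0.1, -0.3, 0.8]
grip_width: 0.043
finger_force: 0.0
N 1 row [0.0002, -0.0044, 0.0431, -0.0, -0.0007, 0.0327]
```

```bash
python3 -m inch '[[0,-0.004,0.022,0,0,0.033,0.5],[0,0,0.021,0,0,0,0.5],[-0.01,0,0,0,0,0,0.5],[-0.008,0,0,0,0,0,0.5]]'
python3 -m inch '[[-0.006,0,0,0,0,0,0.5],[-0.006,0,0,0,0,0,0.5],[-0.005,0,0,0,0,0,0.5],[-0.004,0,0,0,0,0,0.5],[0,0,0,0,0,0,0.5]]'
python3 - <<'E'
from h import *
np.set_printoptions(precision=4,suppress=True)
s=telemetry.observe();print(s['position'],s['tool_rot'])
im,cal=snap('wrist','w2.png')
for l in('jig_corner','board_corner','board'):
    for r in landmark_of(l,'wrist')[:1]: print(l,r['score'],r['xy'],onz(cal,r['xy'],.012))
E
```

```text
clock: 4.4
position: [0.5404, -0.0518, 0.0196]
tool_rot: [3.141, 0.003, 3.122]
force: [0.1, -0.6, 1.0]
grip_width: 0.0425
finger_force: 0.0
clock: 4.9
position: [0.5594, -0.0524, 0.0174]
tool_rot: [-3.142, 0.0, 3.121]
force: [-1.1, -0.5, 0.6]
grip_width: 0.0426
finger_force: 0.0
[ 0.5594 -0.0524  0.0174] [-3.1416  0.0003  3.1213]
board 0.7 [285.9, 328.9] [ 0.6084 -0.053   0.012 ]
```

View pics/w2.png

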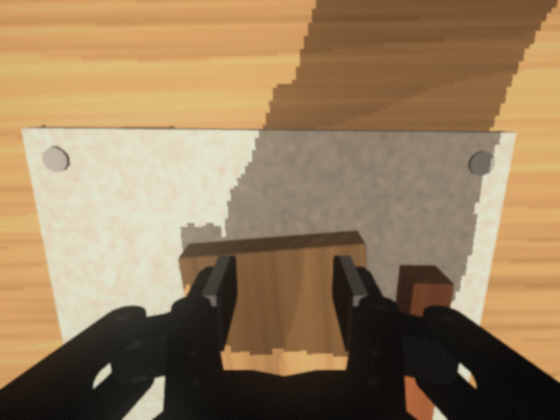

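The plate's near edge is at row 130 and the board's near face is at rows 235–258. The fingers appear beyond that face, so I'll check whether they ride above the board.

Run:
```python
from h import *
np.set_printoptions(precision=4,suppress=True)
cal=calibration('wrist')
for p,z in [((183,247),.012),((357,234),.012),((183,259),.032),((365,245),.032),((24,129),.012),((515,132),.012)]: print(p,onz(cal,p,z))
print(proj(cal,[.5594,-.0524-.0213,.0174]),proj(cal,[.5594-.011,-.0524-.0213,.025]),proj(cal,[.5594-.011,-.0524-.0213,.035]))
```

```text
(183, 247) [ 0.5567 -0.1067  0.012 ]
(357, 234) [ 0.5512 -0.0146  0.012 ]
(183, 259) [ 0.5548 -0.1009  0.032 ]
(365, 245) [ 0.5494 -0.0149  0.032 ]
(24, 129) [ 0.4941 -0.1773  0.012 ]
(515, 132) [0.5003 0.0598 0.012 ]
[244.1611 254.6265] [241.2409 239.9934] [238.6317 247.7954]
```

```bash
python3 -m inch '[[0,0,-0.03,0,0,0,0.5],[0.04,0,-0.02,0,0,0,1],[0,0,0,0,0,0,1],[0,0,0,0,0,0,1],[0,0,0,0,0,0,1]]'
python3 -m inch '[[0,0,0.03,0,0,0,1],[0,0,0.02,0,0,0,1],[-0.008,0,0,0,0,0,1],[-0.008,0,0,0,0,0,1],[-0.006,0,0,0,0,0,1]]'
python3 -m inch '[[-0.006,0,0,0,0,0,1],[-0.006,0,0,0,0,0,1],[-0.005,0,0,0,0,0,1],[-0.003,0,0,0,0,0,1],[0,0,0,0,0,0,1]]'
python3 - <<'E'
from h import *
np.set_printoptions(precision=4,suppress=True)
s=telemetry.observe();print(s['position'],s['tool_rot'])
im,cal=snap('wrist','w3.png')
E
```

```text
clock: 5.6
position: [0.5194, -0.0515, 0.0671]
tool_rot: [3.142, 0.0, 3.122]
force: [0.3, 0.2, -1.1]
grip_width: 0.0005
finger_force: 0.0
clock: 6.1
position: [0.5427, -0.0522, 0.0181]
tool_rot: [-3.141, 0.001, 3.121]
force: [0.7, -0.6, 0.2]
grip_width: -0.0002
finger_force: 0.0
clock: 6.6
position: [0.5613, -0.0525, 0.0174]
tool_rot: [-3.142, 0.0, 3.121]
force: [0.5, 0.0, 0.1]
grip_width: 0.0001
finger_force: 0.0
[ 0.5613 -0.0525  0.0174] [-3.1415  0.0003  3.1213]
```

View pics/w3.png

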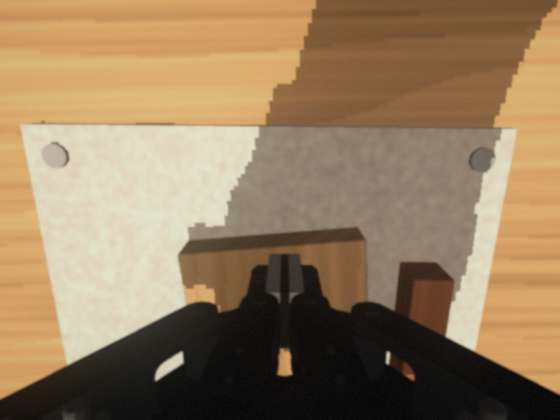

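The shut fingertip shows at (285,255), past the board's near edge, but the board hasn't moved and there is no force. I'll probe the height by lowering in small steps.

```bash
python3 -m inch '[[0,0,0.002,0,0,0,1],[0,0,0,0,0,0,1]]'|egrep 'pos|force'
python3 -m inch '[[0,0,0.002,0,0,0,1],[0,0,0,0,0,0,1]]'|egrep 'pos|force'
python3 -m inch '[[-0.003,0,0,0,0,0,1],[-0.003,0,0,0,0,0,1],[0,0,0,0,0,0,1]]'|egrep 'pos|force'
python3 - <<'E'
from h import *
im,cal=snap('side','s4.png')
p=proj(cal,telemetry.observe()['position']);print(p)
x,y=p.astype(int);c=im[y-45:y+45,x-60:x+60,::-1];cv2.imwrite('pics/s4c.png',cv2.resize(c,None,fx=6,fy=6,interpolation=2))
E
```

```text
position: [0.5606, -0.0525, 0.015]
force: [0.6, 0.2, -0.0]
finger_force: 0.0
position: [0.5607, -0.0525, 0.0131]
force: [0.8, 0.3, -0.6]
finger_force: 0.0
position: [0.5675, -0.0526, 0.0133]
force: [0.1, -0.2, -0.1]
finger_force: 0.0
[270.59805066 228.0993925 ]
```

View pics/s4c.png

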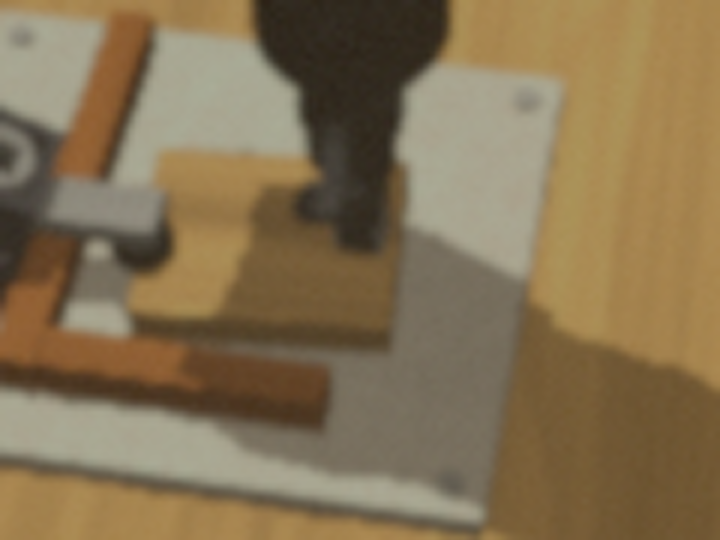

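The side view shows the fingertip (crop (360,248)) above the board's top, higher than the reported TCP at the crop centre. I lower until it touches to get the true offset.

```bash
for i in 1; do python3 -m inch '[[0,0,0.002,0,0,0,1],[0,0,0,0,0,0,1]]'|egrep 'pos|^force'
python3 -m inch '[[0,0,0.002,0,0,0,1],[0,0,0,0,0,0,1]]'|egrep 'pos|^force'
python3 -m inch '[[0,0,0.002,0,0,0,1],[0,0,0,0,0,0,1]]'|egrep 'pos|^force'; done
```

```text
position: [0.5667, -0.0526, 0.0111]
force: [0.0, -0.3, 0.2]
position: [0.5668, -0.0526, 0.0091]
force: [0.6, -0.9, 0.5]
position: [0.5671, -0.0526, 0.0079]
force: [-4.8, 0.8, 14.9]
```

Contact is at TCP z = 8 mm on the 32 mm board top, so the real tips sit about 24 mm behind the nominal TCP. I'll use that offset and push again lower.

```bash
python3 -m inch '[[0,0,-0.02,0,0,0,1],[0.046,0,-0.01,0,0,0,1],[0,0,0.02,0,0,0,1],[0,0,0.025,0,0,0,1],[0,0,0,0,0,0,1]]'
python3 -m inch '[[-0.008,0,0,0,0,0,1],[-0.008,0,0,0,0,0,1],[-0.006,0,0,0,0,0,1],[-0.006,0,0,0,0,0,1],[-0.004,0,0,0,0,0,1]]'|egrep 'pos|^force'
python3 -m inch '[[-0.004,0,0,0,0,0,1],[-0.003,0,0,0,0,0,1],[0,0,0,0,0,0,1]]'|egrep 'pos|^force'
python3 - <<'E'
from h import *
np.set_printoptions(precision=4,suppress=True)
im,cal=snap('wrist','w5.png')
im,cal=snap('side','s5.png');c=im[180:280,180:320,::-1];cv2.imwrite('pics/s5c.png',cv2.resize(c,None,fx=5.6,fy=5.6,interpolation=2))
E
```

```text
clock: 8.5
position: [0.5195, -0.0515, -0.0095]
tool_rot: [3.142, -0.003, 3.121]
force: [0.5, -0.6, 0.4]
grip_width: 0.0
finger_force: 0.0
position: [0.5537, -0.0523, -0.0074]
force: [-1.7, 0.1, 1.8]
position: [0.5603, -0.0525, -0.0077]
force: [0.8, -0.6, 0.2]
```

View pics/s5c.png

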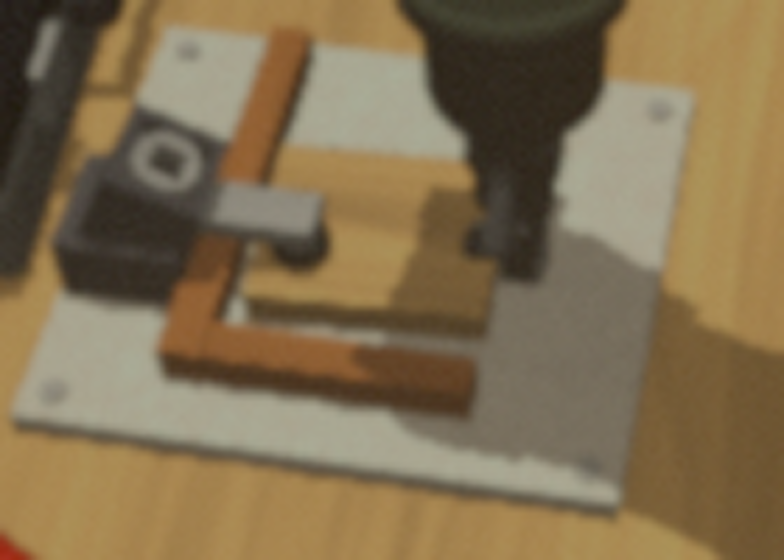

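The finger now stands in front of the near face at crop (520,250) and has moved the board to a few mm from the far fence. I continue until it meets the stop.

```bash
python3 -m inch '[[-0.004,0,0,0,0,0,1],[-0.002,0,0,0,0,0,1],[0,0,0,0,0,0,1]]'|egrep 'pos|^force'
python3 -m inch '[[-0.002,0,0,0,0,0,1],[0,0,0,0,0,0,1]]'|egrep 'pos|^force'
python3 -m inch '[[-0.002,0,0,0,0,0,1],[0,0,0,0,0,0,1]]'|egrep 'pos|^force'
```

```text
position: [0.5653, -0.0523, -0.0079]
force: [-4.5, 0.9, 2.5]
position: [0.5655, -0.0522, -0.0082]
force: [-13.8, 2.3, 8.6]
position: [0.5656, -0.0521, -0.0084]
force: [-23.5, 3.8, 16.0]
```

```bash
python3 -m inch '[[0.01,0,0,0,0,0,1],[0.015,0,-0.03,0,0,0,1],[0,0,-0.05,0,0,0,1],[0,0,-0.03,0,0,0,1],[0,0,0,0,0,0,1]]'
python3 - <<'E'
from h import *
plan([.616,-.128,.09],[3.1416,0,1.5508])
E
```

```text
clock: 10.6
position: [0.5473, -0.0523, 0.1064]
tool_rot: [3.141, 0.007, 3.121]
force: [1.1, -0.4, -0.7]
grip_width: -0.0001
finger_force: 0.0
N 11 row [-0.0103, -0.001, 0.0015, 0.0005, 0.0005, 0.1427]
```

```bash
python3 -m inch '[[-0.01,-0.001,0.0015,0,0,0.1425,1],[-0.01,-0.001,0.0015,0,0,0.1425,1],[-0.01,-0.001,0.0015,0,0,0.1425,1],[-0.01,-0.001,0.0015,0,0,0.1425,1],[-0.01,-0.001,0.0015,0,0,0.1425,1]]' >/dev/null
python3 -m inch '[[-0.01,-0.001,0.0015,0,0,0.1425,1],[-0.01,-0.001,0.0015,0,0,0.1425,1],[-0.01,-0.001,0.0015,0,0,0.1425,1],[-0.01,-0.001,0.0015,0,0,0.1425,1],[-0.01,-0.001,0.0015,0,0,0.1425,1]]' >/dev/null
python3 -m inch '[[-0.01,-0.001,0.0015,0,0,0.1425,1],[0,0,0,0,0,0,1]]'
python3 - <<'E'
from h import *
np.set_printoptions(precision=4,suppress=True)
plan([.616,-.128,-.008],[3.1416,0,1.5508],2)
im,cal=snap('wrist','w6.png')
for l in('jig_corner','board_corner','board','socket','foot'):
    for r in landmark_of(l,'wrist')[:1]: print(l,r['score'],r['xy'],onz(cal,r['xy'],{'socket':.085,'foot':.0365}.get(l,.012)))
E
```

```text
clock: 11.8
position: [0.6116, -0.1272, 0.085]
tool_rot: [-3.141, 0.002, 1.55]
force: [-0.0, 0.9, 0.1]
grip_width: 0.0
finger_force: 0.0
N 2 row [-0.0003, 0.0022, 0.0465, -0.0004, 0.0008, -0.0006]
board_corner 0.89 [394.7, 32.8] [ 0.6821 -0.0109  0.012 ]
board 0.69 [314.1, 112.8] [ 0.6321 -0.0584  0.012 ]
socket 0.96 [508.3, 68.2] [ 0.7126 -0.0398  0.085 ]
foot 0.77 [359.5, 77.7] [ 0.6563 -0.0389  0.0365]
```

```bash
python3 -m inch '[[0,0.002,0.0465,0,0,0,1],[0,0.002,0.0465,0,0,0,1],[0.006,0,0,0,0,0,1],[0.006,0,0,0,0,0,1],[0.004,0,0,0,0,0,1]]'|egrep 'pos|^force'
python3 -m inch '[[0.004,0,0,0,0,0,1],[0.004,0,0,0,0,0,1],[0,0,0,0,0,0,1]]'|egrep 'pos|^force'
python3 -m inch '[[0.003,0,0,0,0,0,1],[0,0,0,0,0,0,1]]'|egrep 'pos|^force'
```

```text
position: [0.6163, -0.1093, -0.0071]
force: [0.5, 0.1, 0.2]
position: [0.6166, -0.1011, -0.0069]
force: [0.3, 0.3, -0.4]
position: [0.6165, -0.0987, -0.0071]
force: [-0.0, 0.3, 0.2]
```

```bash
python3 -m inch '[[0.002,0,0,0,0,0,1],[0,0,0,0,0,0,1]]'|egrep 'pos|^force'
python3 -m inch '[[0.002,0,0,0,0,0,1],[0,0,0,0,0,0,1]]'|egrep 'pos|^force'
python3 -m inch '[[0.002,0,0,0,0,0,1],[0,0,0,0,0,0,1]]'|egrep 'pos|^force'
```

```text
position: [0.6165, -0.0968, -0.0072]
force: [0.0, 0.2, -0.6]
position: [0.6165, -0.0946, -0.0072]
force: [-0.1, 0.1, 0.3]
position: [0.6169, -0.0933, -0.0071]
force: [1.6, -4.6, -0.9]
```

```bash
python3 -m inch '[[0.002,0,0,0,0,0,1],[0,0,0,0,0,0,1]]'|egrep 'pos|^force'
python3 -m inch '[[0.002,0,0,0,0,0,1],[0,0,0,0,0,0,1]]'|egrep 'pos|^force'
python3 -m inch '[[0.002,0,0,0,0,0,1],[0,0,0,0,0,0,1]]'|egrep 'pos|^force'
python3 - <<'E'
from h import *
im,cal=snap('side','s7.png');c=im[180:280,180:320,::-1];cv2.imwrite('pics/s7c.png',cv2.resize(c,None,fx=5.6,fy=5.6,interpolation=2))
E
```

```text
position: [0.6169, -0.0932, -0.0069]
force: [1.2, -12.7, -1.4]
position: [0.6169, -0.0933, -0.0067]
force: [2.2, -20.8, -0.6]
position: [0.6169, -0.0932, -0.0065]
force: [1.3, -29.8, -1.1]
```

View pics/s7c.png

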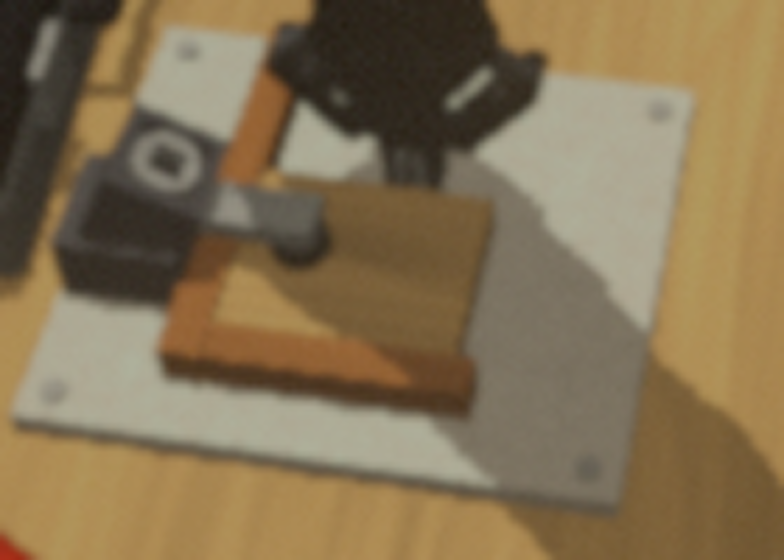

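The board now appears seated against both fences, with no gap at crop (215,320). A final +x push at its centre makes sure.

```bash
python3 -m inch '[[-0.015,0,0,0,0,0,1],[-0.01,0,-0.04,0,0,0,1],[0.02,-0.045,-0.02,0,0,0,1],[0.03,-0.045,0,0,0,0,1],[0,0,0,0,0,0,1]]'
python3 - <<'E'
from h import *
plan([.535,-.042,-.008],[3.1416,0,1.5508])
E
```

```text
clock: 14.85
position: [0.528, -0.0604, 0.0516]
tool_rot: [-3.137, -0.003, 1.555]
force: [0.7, -0.6, -0.2]
grip_width: 0.0003
finger_force: 0.0
N 2 row [0.0092, 0.0035, 0.0298, -0.0022, -0.0017, 0.0023]
```

```bash
python3 -m inch '[[0.009,0,0.03,0,0,0.002,1],[0.009,0,0.03,0,0,0,1],[0,0.008,0,0,0,0,1],[0,0.008,0,0,0,0,1],[0,0.006,0,0,0,0,1]]'|egrep 'pos|^force'
python3 -m inch '[[0,0.005,0,0,0,0,1],[0,0.004,0,0,0,0,1],[0,0,0,0,0,0,1]]'|egrep 'pos|^force'
python3 -m inch '[[0,0.003,0,0,0,0,1],[0,0,0,0,0,0,1]]'|egrep 'pos|^force'
python3 -m inch '[[0,0.002,0,0,0,0,1],[0,0,0,0,0,0,1]]'|egrep 'pos|^force'
```

```text
position: [0.5562, -0.0465, -0.0081]
force: [-0.9, -0.6, 0.8]
position: [0.5646, -0.0466, -0.0083]
force: [-0.3, -0.6, -0.8]
position: [0.5651, -0.0466, -0.0087]
force: [-13.3, 1.0, 8.1]
position: [0.5652, -0.0466, -0.0088]
force: [-24.7, 0.3, 17.2]
```

```bash
python3 -m inch '[[0,-0.02,0,0,0,0,1],[0,-0.01,-0.05,0,0,0,1],[0,0,-0.05,0,0,0,0.3],[0,0,-0.05,0,0,0,0.3],[0.02,0,-0.05,0,0,0,0.3]]'
python3 - <<'E'
from h import *
plan([.508,.245,.29],[3.1416,0,1.45])
E
```

```text
clock: 16.55
position: [0.5396, -0.0295, 0.1896]
tool_rot: [3.141, 0.001, 1.548]
force: [0.1, 2.5, 0.3]
grip_width: 0.0432
finger_force: 0.0
N 6 row [0.0453, -0.0082, -0.0167, 0.0001, 0.0001, 0.0164]
```

```bash
python3 -m inch '[[0.045,-0.008,-0.017,0,0,0.016,0.3],[0.045,-0.008,-0.017,0,0,0.016,0.3],[0.045,-0.008,-0.017,0,0,0.016,0.3],[0.045,-0.008,-0.017,0,0,0.016,0.3],[0.045,-0.008,-0.017,0,0,0.016,0.3]]' >/dev/null
python3 -m inch '[[0.045,-0.008,-0.017,0,0,0.016,0.3],[0,0,0,0,0,0,0.3],[0,0,0,0,0,0,0.3]]'
python3 - <<'E'
from h import *
np.set_printoptions(precision=4,suppress=True)
print(telemetry.observe()['qpos'])
im,cal=snap('wrist','w8.png')
for l,z in {'stand_hole0':.06,'stand_hole1':.06,'key':.01,'slim_key':.01,'stand':0}.items():
    for r in landmark_of(l,'wrist')[:2]: print(l,round(r['score'],2),np.round(r['xy'],1),onz(cal,r['xy'],z))
for l in ('key','slim_key'):
    for r in outline_of(l,'wrist')[:2]: print(l,round(r['score'],2),r['rect'])
E
```

```text
clock: 17.35
position: [0.5077, 0.2455, 0.289]
tool_rot: [3.141, 0.0, 1.458]
force: [-0.3, -1.6, -0.1]
grip_width: 0.0599
finger_force: 0.0
[-1.1454  0.4596  0.8541  1.6898 -0.3727  1.1637 -0.3053]
stand_hole0 0.85 [283.4 168.8] [0.5073 0.2494 0.06  ]
stand_hole0 0.82 [285.5  54.7] [0.5234 0.369  0.06  ]
stand_hole1 0.85 [283.4 168.8] [0.5073 0.2494 0.06  ]
stand_hole1 0.82 [285.5  54.7] [0.5234 0.369  0.06  ]
key 0.95 [284.1 158.9] [0.5086 0.2539 0.01  ]
key 0.85 [155.9  62.6] [0.3702 0.385  0.01  ]
slim_key 0.93 [290.9  61.6] [0.5299 0.3677 0.01  ]
stand 0.79 [286.6 115.7] [0.5179 0.3065 0.    ]
stand 0.57 [243.6 244.9] [0.438  0.1391 0.    ]
key 0.89 [269.1, 129.1, 292.8, 232.2]
key 0.84 [95.0, 142.0, 172.8, 235.0]
slim_key 0.6 [269.8, 1.7, 317.4, 82.6]
```

View pics/w8.png

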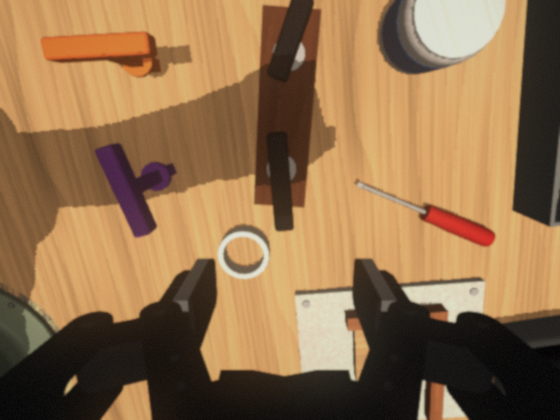

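The wrist view shows the thick key's handle running from (278,133) to (285,229). Its collar is at (284,168) in the nearer hole. The slim key is at the top of the picture, and the purple and orange decoys lie on the left.

Run:
```python
from h import *
np.set_printoptions(precision=4,suppress=True)
cal=calibration('wrist')
m=outline_of('key','wrist')[0]['region']
ys,xs=np.nonzero(m)
im=grab_frame('wrist'); dark=(im.sum(2)<100)&m; dark[:, :255]=0
cs=max(cv2.findContours(dark.astype(np.uint8),0,cv2.CHAIN_APPROX_NONE)[0],key=cv2.contourArea)[:,0]
w=np.array([onz(cal,p,.148)[:2]*1000 for p in cs],np.float32)
r=cv2.minAreaRect(w);print(r,cv2.boxPoints(r))
a,b=onz(cal,(278,133),.15),onz(cal,(285,229),.15);print(a,b,(a+b)/2,np.linalg.norm(a-b),np.arctan2(a[0]-b[0],a[1]-b[1]))
c,d=onz(cal,(279,78),.15),onz(cal,(303,-3),.15);print(np.linalg.norm(c-d))
```

```text
((506.10784912109375, 276.3518981933594), (40.046958923339844, 16.416709899902344), 87.61260223388672) [[497.0725 256.6877]
 [513.475  256.0039]
 [515.1432 296.0161]
 [498.7407 296.6999]]
[0.5084 0.2954 0.15  ] [0.5044 0.2079 0.15  ] [0.5064 0.2516 0.15  ] 0.08761206250809386 0.046345607150896036
0.06207375292187569
```

Run:
```python
from h import *
plan([.507,.251,.098],[3.1416,0,1.525],4)
```

```text
N 4 row [0.0016, -0.0004, 0.0478, -0.0, 0.0, -0.0174]
```

```bash
python3 -m inch '[[0.002,0,0.04,0,0,-0.0175,0.3],[0.002,0,0.04,0,0,-0.0175,0.3],[0.0015,0,0.04,0,0,-0.0175,0.3],[0,0,0.035,0,0,-0.0175,0.3],[0,0,0.035,0,0,0,0.3]]'
python3 -m inch '[[0,0,0,0,0,0,0.3],[0,0,0,0,0,0,1],[0,0,0,0,0,0,1],[0,0,0,0,0,0,1],[0,0,0,0,0,0,1]]' 80
python3 - <<'E'
from h import *
s=telemetry.observe();print(s['force'],s['moment'])
E
```

```text
clock: 18.35
position: [0.5085, 0.2501, 0.0976]
tool_rot: [-3.142, 0.0, 1.526]
force: [0.6, -0.3, 1.4]
grip_width: 0.0597
finger_force: 0.0
clock: 18.85
position: [0.5093, 0.2507, 0.1006]
tool_rot: [3.14, -0.002, 1.526]
force: [-2.0, -0.4, 10.1]
grip_width: 0.0166
finger_force: 81.2
[-1.9569037  -0.36574414 10.0568893 ] [-0.08831448  0.30090075  0.0477949 ]
```

```bash
python3 -m inch '[[0,0,-0.005,0,0,0,1],[0,0,-0.005,0,0,0,1],[0,0,-0.01,0,0,0,1],[0,0,0,0,0,0,1]]'
python3 - <<'E'
from h import *
s=telemetry.observe();print(s['force'],s['moment'])
im,cal=snap('side')
p=proj(cal,[.508,.25,.13]);print(p)
x,y=p.astype(int);c=im[y-60:y+60,x-80:x+80,::-1]
w,_=snap('wrist');c=cv2.resize(c,(560,420),interpolation=2)
cv2.imwrite('pics/s9.png',np.hstack([cv2.resize(c,(400,300)),cv2.resize(w[:,:,::-1],(400,300))]))
E
```

```text
clock: 19.25
position: [0.5092, 0.2505, 0.1206]
tool_rot: [3.14, -0.001, 1.526]
force: [0.2, 0.5, -1.7]
grip_width: 0.0167
finger_force: 79.5
[ 0.24640044  0.45863392 -1.74171121] [ 0.0175609   0.03172727 -0.03108314]
[274.21247147 322.95161263]
```

View pics/s9.png

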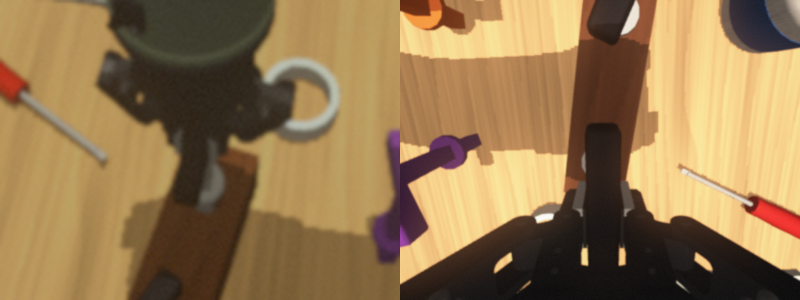

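The key is held and lifted clear of the collar (left half, around (210,185)), with the handle centred between the pads (right half). I carry it over the jig next, using only numbers from the networks from here on.

```bash
python3 -m inch '[[0,0,-0.045,0,0,0,1],[0,0,-0.045,0,0,0,1],[0,0,-0.04,0,0,0,1]]'
python3 - <<'E'
from h import *
plan([.69,-.115,.25],[3.1416,0,1.5508])
E
```

```text
clock: 19.65
position: [0.5085, 0.2499, 0.2508]
tool_rot: [3.142, 0.0, 1.525]
force: [1.2, 0.8, -2.6]
grip_width: 0.017
finger_force: 79.7
N 9 row [-0.0398, 0.0215, 0.0001, 0.0, 0.0, -0.0028]
```

```bash
python3 -m inch '[[-0.04,0.0215,0,0,0,-0.003,1],[-0.04,0.0215,0,0,0,-0.003,1],[-0.04,0.0215,0,0,0,-0.003,1],[-0.04,0.0215,0,0,0,-0.003,1],[-0.04,0.0215,0,0,0,-0.003,1]]'>/dev/null
python3 -m inch '[[-0.04,0.0215,0,0,0,-0.003,1],[-0.04,0.0215,0,0,0,-0.003,1],[-0.04,0.0215,0,0,0,-0.003,1],[-0.04,0.02,0,0,0,-0.003,1],[0,0,0,0,0,0,1]]'
python3 - <<'E'
from h import *
np.set_printoptions(precision=4,suppress=True)
s=telemetry.observe();P=np.array(s['position']);print(P,s['tool_rot'])
rays=[]
for c in ('side','top','wrist'):
    im,cal=snap(c,'m_'+c+'.png')
    for l,z in {'socket':.085,'key':P[2]-.09,'foot':.0365,'jig_corner':.012,'board_corner':.012}.items():
        for r in landmark_of(l,c)[:(3 if l=='key' else 1)]:
            print(c,l,round(r['score'],2),np.round(r['xy'],1),onz(cal,r['xy'],z))
    print(c,'exp tip',proj(cal,P-[0,0,.09]))
E
```

```text
clock: 20.65
position: [0.6885, -0.1232, 0.2482]
tool_rot: [-3.141, 0.003, 1.546]
force: [-0.1, -1.0, -1.8]
grip_width: 0.0163
finger_force: 79.4
[ 0.6885 -0.1232  0.2482] [-3.1407  0.0034  1.546 ]
side socket 0.66 [254.  402.6] [0.524 0.377 0.085]
side key 0.84 [226.9 164.9] [ 0.681  -0.1185  0.1582]
side key 0.72 [214.4 239.5] [0.6547 0.102  0.1582]
side key 0.71 [350.9 365.2] [0.371  0.3159 0.1582]
side foot 0.59 [232.5 224.8] [ 0.6603 -0.032   0.0365]
side jig_corner 0.82 [219.  237.8] [ 0.6915 -0.0049  0.012 ]
side board_corner 0.64 [215.2 240.9] [0.6986 0.0058 0.012 ]
side exp tip [224.319  163.3024]
top key 0.67 [131.8 222.3] [0.5127 0.3164 0.1582]
top key 0.51 [126.4 282.7] [0.3697 0.3209 0.1582]
top jig_corner 0.25 [132.4 164.7] [0.686 0.378 0.012]
top exp tip [315.6484 154.0234]
wrist socket 0.68 [312.2 102.4] [ 0.7151 -0.0394  0.085 ]
wrist key 0.64 [279.3 199.6] [ 0.6845 -0.1115  0.1582]
wrist foot 0.47 [253.5 104.7] [ 0.6575 -0.0397  0.0365]
wrist jig_corner 0.9 [280.6  61. ] [0.6865 0.0052 0.012 ]
wrist board_corner 0.65 [282.5  61.4] [0.6886 0.0047 0.012 ]
wrist exp tip [284.8026 214.1582]
```

```bash
cat >> h.py <<'E'
def tri(rs):
    A=np.zeros((3,3));b=np.zeros(3)
    for o,d in rs:
        d=d/np.linalg.norm(d);Q=np.eye(3)-np.outer(d,d);A+=Q;b+=Q@o
    return np.linalg.solve(A,b)
E
python3 - <<'E'
from h import *
np.set_printoptions(precision=4,suppress=True)
P=np.array(telemetry.observe()['position'])
im,cs=snap('side')
for r in outline_of('key','side')[:3]: print(r['score'],r['rect'])
k=[r['xy'] for r in landmark_of('key','side') if abs(r['xy'][0]-227)<8 and abs(r['xy'][1]-165)<10];print(k)
reg=outline_of('key','side')[0]['region']
iw,cw=snap('wrist')
kw=[r['xy'] for r in landmark_of('key','wrist')][:1];print(kw)
if k: print('tip',tri([ray(cs,k[0]),ray(cw,kw[0])])-P)
for dz in (0,.03,.06,.09): print(dz,proj(cs,P-[0,0,dz]))
m=outline_of('key','wrist')
for r in m[:2]: print('w',r['score'],r['rect'])
for dz in (-.052,-.03): 
  for dx in(-.045,.045): print(dz,dx,proj(cw,P+[0,dx,-dz]))
# side patch, coarse gray print
g=cv2.cvtColor(im,cv2.COLOR_RGB2GRAY)[140:176:2,206:250:2];print(g)
E
```

```text
0.72 [322.2, 407.7, 380.9, 416.2]
0.67 [205.8, 109.3, 225.7, 169.8]
0.63 [341.5, 313.0, 368.7, 367.0]
[[223.1, 164.6]]
[[281.0, 199.2]]
tip [-0.0022  0.0071 -0.0814]
0 [218.6783 135.4065]
0.03 [220.3918 145.8166]
0.06 [222.0176 155.6946]
0.09 [223.5624 165.0802]
w 0.83 [255.8, 168.6, 308.3, 373.7]
w 0.68 [103.3, 10.1, 357.8, 231.8]
-0.052 -0.045 [287.2231 402.7135]
-0.052 0.045 [283.0798 186.952 ]
-0.03 -0.045 [286.8093 364.7249]
-0.03 0.045 [283.2265 175.1749]
[[ 58  45  71 129 124  73  60  61  70 123 137 137 134 136 136 133 135 136
  136 137 137 140]
 [ 56  49  72 132 131  83  61  60  63 119 137 134 134 136 136 132 137 136
  136 137 137 138]
 [ 52  48  83 130 132  97  63  62  59  96 121 131 136 136 136 137 139 138
  139 139 139 141]
 [ 55  52 101 132 124  91  61  63  59  72  93 123 137 137 132 133 135 136
  136 136 138 139]
 [ 54  61 121 132 109  81  65  63  64  79  88 107 134 137 115  92 100 108
  110 115 117 122]
 [ 52  72 124 134 103  85  80  77  75  87  84 102 135 139 114  68  66  66
   67  67  70  73]
 [ 48  86 131 135 114  79  83  84  83  75  72 118 137 140 120  86  83  81
  
[... 340 characters left out ...]
6 129 139 137 137 137 134 131
  134 131 126 128]
 [ 39 113 139 139 132 129 126  92  62  63  68 123 139 136 137 135 133 132
  135 130 127 128]
 [ 59 127 139 135 130 130 127 104  66  62  69 123 137 137 137 135 132 132
  133 128 127 130]
 [ 88 135 140 134 130 127 129 116  76  68  84 134 136 134 136 134 133 134
  132 126 126 129]
 [110 137 137 131 128 128 130 133 125 112 123 137 134 136 135 133 132 135
  129 124 129 132]
 [109 112 114 128 127 130 132 136 135 134 138 135 133 137 134 134 134 133
  126 126 129 133]
 [108  95 101 125 128 130 134 136 135 134 138 134 135 136 133 133 133 132
  126 128 128 134]
 [117  93 114 125 128 132 136 136 133 137 137 132 134 135 134 132 134 130
  125 127 129 136]]
```

Run:
```python
from h import *
np.set_printoptions(precision=4,suppress=True,linewidth=200)
P=np.array(telemetry.observe()['position'])
cw=calibration('wrist')
im=cv2.imread('pics/m_wrist.png',0)
print(im[150:240:3,250:324:4])
Rm=R.from_euler('xyz',telemetry.observe()['tool_rot'])
for dz,r in ((-.0514,0),(-.0294,0)):
  for dx in(0.045,.02): 
    for dy in (-.009,.009): print(dz,dx,dy,proj(cw,P+Rm.apply([dx,dy,dz])))
print('collar',[proj(cw,P+Rm.apply([.017,0,d])) for d in(.0326,.0406)])
print('can',)
```

```text
[[169 169 166 167 165 158 157 165 147  93 105 101 100 151 163 163 165 162 165]
 [169 164 161 174 167 158 160 162 142  92 102  98 100 151 166 161 161 167 169]
 [165 161 166 168 163 163 167 166 146  95 106 100 102 155 169 159 160 165 169]
 [166 163 169 167 162 171 169 170 141  92 103 102 100 154 163 166 164 181 232]
 [172 168 169 164 160 169 169 169 139  92 106 100 101 154 166 165 169 216 241]
 [171 170 171 165 166 163 165 167 146  92 107 102 101 152 168 163 172 240 241]
 [172 164 162 164 164 170 165 169 143  92 105 100 104 159 166 166 195 241 241]
 [221 184 167 168 152 136 137 140 117  80  90  87  87 152 168 168 167 222 242]
 [240 239 203 141  66  59  57  55  55  53  52  53  49  79 167 172 168 237 241]
 [242 242 237 101  60  57  55  54  55  52  53  52  55  54 138 167 200 240 240]
 [241 239 239  71  59  59  57  53  55  51  52  53  55  56  97 166 224 238 241]
 [241 241 233  63  57  61  57  55  57  55  55  54  56  56  63 171 240 240 240]
 [241 240 216  65  64  60  59  55  56  58  55  59  57  56  59 190 239 240 240]
 [241 239 212  66  63  61  60  62  54  57  57  59  58  61  57 190 238 241
[... 960 characters left out ...]
168 122  60  56  57  55  54  51  52  51  51  52  49  51 218 229 233 234]
 [201 160 125  57  58  57  52  52  50  51  51  50  49  51  48 184 197 204 208]
 [202 179 126  54  57  52  53  49  50  51  51  48  50  50  53 185 197 205 210]
 [202 199 133  52  53  54  51  47  49  49  50  49  47  48  51 184 195 206 208]]
-0.0514 0.045 -0.009 [258.9332 186.5642]
-0.0514 0.045 0.009 [312.1496 186.5715]
-0.0514 0.02 -0.009 [260.3271 254.9391]
-0.0514 0.02 0.009 [310.574  254.9394]
-0.0294 0.045 -0.009 [262.7658 174.8962]
-0.0294 0.045 0.009 [307.8564 174.9034]
-0.0294 0.02 -0.009 [263.7743 233.8846]
-0.0294 0.02 0.009 [306.7146 233.8866]
collar [array([284.8886, 202.8267]), array([284.8578, 199.4895])]
can
```

```bash
cat > fit.py <<'E'
from h import *
from scipy.optimize import minimize
np.set_printoptions(precision=4,suppress=True,linewidth=200)
def fit(im,cal,c0,yaw=-.02):
    g=cv2.resize(cv2.cvtColor(im,cv2.COLOR_RGB2GRAY),None,fx=8,fy=8,interpolation=cv2.INTER_LINEAR).astype(float)
    Rj=R.from_euler('z',yaw)*R.from_euler('y',-np.radians(25))
    def poly(c,pts): return np.array([(proj(cal,c+Rj.apply(q))+.5)*8-.5 for q in pts],np.int32)
    def cost(v):
        c=np.array([c0[0]+v[0],c0[1]+v[1],.085]);a=-v[2]
        sq=[[.0078*s,.0078*t,0] for s,t in((1,1),(1,-1),(-1,-1),(-1,1))]
        sq=R.from_euler('z',a).apply(sq)
        ci=[[.0148*np.cos(t),.0148*np.sin(t),0] for t in np.linspace(0,6.28,40)]
        m=np.zeros(g.shape,np.uint8);n=m.copy();cv2.fillPoly(m,[poly(c,sq)],1)
        cv2.fillPoly(n,[poly(c,ci)],1);n[cv2.dilate(m,np.ones((9,9)))>0]=0
        return g[m>0].mean()-g[n>0].mean()
    G=[(cost((x,y,a)),x,y,a) for x in np.arange(-6,7,2)/1e3 for y in np.arange(-6,7,2)/1e3 for a in(0,.2,-.2,.4)]
    b=min(G);r=minimize(cost,b[1:],method='Nelder-Mead',options=dict(initial_simplex=[b[1:]]+[np.array(b[1:])+d for d in np.diag([.002,.002,.15])]))
    A=[(round(cost((r.x[0],r.x[1],a)),1),round(a,2)) for a in np.arange(-.4,1.3,.1)]
    return np.array(c0)+r.x[:2],r.x[2],r.fun,A
E
python3 - <<'E'
from fit import *
im=cv2.imread('pics/m_wrist.png')[:,:,::-1].copy();cal=calibration('wrist')
print(fit(im,cal,[.713,-.040]))
print(cv2.cvtColor(im,cv2.COLOR_RGB2GRAY)[84:122,294:332:1][::2,::2])
E
```

```text
(array([ 0.7141, -0.0414]), np.float64(0.03671387946284081), np.float64(-47.96211947191789), [(np.float64(-43.7), np.float64(-0.4)), (np.float64(-44.5), np.float64(-0.3)), (np.float64(-45.7), np.float64(-0.2)), (np.float64(-47.0), np.float64(-0.1)), (np.float64(-47.6), np.float64(-0.0)), (np.float64(-47.7), np.float64(0.1)), (np.float64(-47.2), np.float64(0.2)), (np.float64(-46.2), np.float64(0.3)), (np.float64(-44.7), np.float64(0.4)), (np.float64(-44.0), np.float64(0.5)), (np.float64(-43.2), np.float64(0.6)), (np.float64(-42.9), np.float64(0.7)), (np.float64(-42.5), np.float64(0.8)), (np.float64(-42.4), np.float64(0.9)), (np.float64(-42.7), np.float64(1.0)), (np.float64(-43.2), np.float64(1.1)), (np.float64(-43.9), np.float64(1.2))])
[[ 68  64  67  66  70  68  69  68  72  70  70  69  69  71  67  70  70  71  72]
 [ 65  62  65  61  62  60  65  70  79  77  74  71  66  66  64  62  66  64  73]
 [ 66  59  60  60  65  79  96 112 118 113 113 109  99  87  79  73  70  70  70]
 [ 64  56  57  64  94 115 120 122 118 120 121 125 122 114 100  90  80  72  70]
 [ 62  57  61  84 115 122 118 122 121 
[... 447 characters left out ...]
23 119 113  94  92  72  44  43  46  45  71 115 116 118 114  75  65]
 [ 64  95 121 122 110  94  92  67  45  44  45  45  76 117 117 121 112  71  64]
 [ 63  91 124 121 110  93  92  63  46  45  43  45  81 119 118 123 107  71  64]
 [ 60  85 119 119 107  94  92  62  46  44  42  47  84 119 122 122  97  69  69]
 [ 60  68 103 118 112 100  99  76  65  61  56  59  91 119 121 112  87  66  65]
 [ 59  55  79 113 119 118 116 113 112 111 108 105 110 115 114  95  83  66  66]
 [ 56  56  64  99 118 120 119 119 117 118 120 117 116 114  96  85  78  68  66]
 [ 55  57  55  69  90 115 117 116 118 116 119 119 111  96  83  80  73  65  67]
 [ 57  56  54  56  62  80 100 105 106 110 106  94  84  75  71  69  68  65  65]]
```

```bash
cat >> h.py <<'E'
U=R.from_euler('z',-.02)*R.from_euler('y',-np.radians(25))   # socket frame at screw 0
def keypose(S,th,h,L=.097):
    """tool pose with key tip h above socket mouth along axis"""
    K=U*R.from_euler('z',-th)            # key frame z up
    u=K.apply([0,0,1]); yk=K.apply([0,1,0])   # tool x along jig y
    z=-u; x=yk; y=np.cross(z,x)
    rot=R.from_matrix(np.c_[x,y,z]); p=np.array(S)+u*(h+L)
    return p,rot.as_euler('xyz')
E
python3 - <<'E'
from h import *
np.set_printoptions(precision=4,suppress=True)
cal=calibration('wrist');S=onz(cal,(311.6,104.0),.085);print(S,proj(cal,[.7141,-.0414,.085]))
S=[.7135,-.0408,.085]
p,r=keypose(S,.06,.05);print(p,r);plan(p,r)
E
```

```text
[ 0.7145 -0.0412  0.085 ] [311.1294 104.2696]
[ 0.6514 -0.0396  0.2182] [ 2.7059 -0.0253  1.4964]
N 4 row [0.0187, -0.0113, 0.0062, -0.1091, 0.0032, 0.0152]
```

```bash
python3 -m inch '[[0.0187,-0.0113,0.0062,-0.109,0.0032,0.0152,1],[0.0187,-0.0113,0.0062,-0.109,0.0032,0.0152,1],[0.0187,-0.0113,0.0062,-0.109,0.0032,0.0152,1],[0.0187,-0.0113,0.0062,-0.109,0.0032,0.0152,1],[0,0,0,0,0,0,1]]'
python3 - <<'E'
from h import *
np.set_printoptions(precision=4,suppress=True)
print(telemetry.observe()['qpos'])
p,r=keypose([.714,-.041,.085],.06,.01);plan(p,r)
E
```

```text
clock: 22.4
position: [0.6465, -0.0373, 0.2153]
tool_rot: [2.708, -0.027, 1.497]
force: [0.4, 0.1, -2.7]
grip_width: 0.0165
finger_force: 79.7
[-0.556   0.4317  0.676   1.9746 -0.6389  0.4526  0.4635]
N 1 row [-0.002, 0.0063, 0.0396, -0.0025, -0.0015, -0.0]
```

```bash
python3 -m inch '[[-0.002,0.0063,0.01,-0.0025,-0.0015,0,1],[0,0,0.01,0,0,0,1],[0,0,0.01,0,0,0,1],[0,0,0,0,0,0,1],[0,0,0,0,0,0,1]]'
python3 - <<'E'
from h import *
np.set_printoptions(precision=4,suppress=True)
p,r=keypose([.714,-.041,.085],.06,.0);plan(p,r,1)
im,cs=snap('side');g=cv2.cvtColor(im,cv2.COLOR_RGB2GRAY)
P=np.array(telemetry.observe()['position']);z=R.from_euler('xyz',telemetry.observe()['tool_rot']).apply([0,0,1])
for d in (.045,.06,.08,.097): print(d,proj(cs,P+z*d))
print('sock',proj(cs,[.714,-.041,.085]))
np.set_printoptions(linewidth=200);print(g[180:220:1,192:232:2][::2])
E
```

```text
clock: 22.9
position: [0.6697, -0.043, 0.193]
tool_rot: [2.705, -0.023, 1.495]
force: [-0.1, -0.7, -2.2]
grip_width: 0.0166
finger_force: 79.5
N 1 row [0.0026, -0.0057, 0.0196, 0.0006, 0.0022, -0.0003]
0.045 [216.3243 188.594 ]
0.06 [214.4853 192.2799]
0.08 [212.1035 197.0538]
0.097 [210.1394 200.9905]
sock [209.7953 207.3061]
[[ 45  39  39  35  35  99 126  95 105 127 129 132 116  47  33  34  41  98 134 134]
 [ 39  33  33  34  47 115 109  96 122 129 130 133 104  44  31  34  59 121 134 135]
 [ 46  36  38  58  98 130  97  99 131 139 133 129 104  61  50  46  93 131 130 124]
 [ 46  46  49 101 131 133  97  99 136 143 129 126  86  64  65  89 128 142 117 104]
 [ 46  44  61 115 137 118  91 115 147 138 122 125  86  67  66  89 106 141 112 101]
 [ 51  45  77 128 134 101  94 129 158 148 106 124 123  93  77  86 100 125 105 102]
 [ 51  48  97 135 128  95  96 142 163 160 115  86 106  90  86  85 122 115 103 101]
 [ 51  54 105 121 116  94 109 151 161 160 107  66  67  81  95 126 141 109 104  98]
 [ 48  68  93  96  97  97 129 160 161 147  80  64  73 139 156 160 137 106 103  94]
 [ 50  97 130 134 134 12
[... 189 characters left out ...]
82 144 159 159 126 107 104  98  68]
 [ 82 117 136 139 120  75  81 106 114 116  96  72  82 119 137 112 106 102  84  82]
 [ 83 105 126 126  93  72 109 117  84  95 119 108  59  68  86 103 104 101  78 106]
 [ 91 106  85  79  72  76 120 100  61  63  78 101  70  73  95 104 108  97  66 135]
 [ 92  92  73  66  71  75 109 117  91  62  72  86  63  67 100 106 106  92 107 145]
 [ 89  77  70  56  63  69  79 106 123 111 100  77  55  75 106 110 112 116 136 138]
 [ 93  76  64  40  43  51  59  67  79  86  81  65  56  79  94  94  95 109 130 136]
 [ 88  72  54  41  44  43  40  46  54  65  65  63  60  88  91  88  89  91  99 122]
 [ 78  66  47  45  43  46  45  47  46  49  51  63  72  87  89  90  89  91  92  95]]
```

```bash
python3 -m inch '[[0.0026,-0.0057,0.005,0,0.002,0,1],[0,0,0.005,0,0,0,1],[0,0,0,0,0,0,1],[0,0,0,0,0,0,1],[0,0,0,0,0,0,1]]'
python3 - <<'E'
from h import *
np.set_printoptions(precision=4,suppress=True)
p,r=keypose([.714,-.041,.085],.06,.0);plan(p,r,1)
im,cs=snap('side');g=cv2.cvtColor(im,cv2.COLOR_RGB2GRAY)
np.set_printoptions(linewidth=200);print(g[190:216:1,196:228:2][::2])
E
```

```text
clock: 23.45
position: [0.669, -0.0394, 0.1823]
tool_rot: [2.704, -0.026, 1.497]
force: [-0.3, -0.7, -1.8]
grip_width: 0.0168
finger_force: 79.6
N 1 row [-0.0007, -0.0003, 0.0102, 0.0018, -0.0006, 0.0002]
[[ 79 129 135 101  92 129 158 159 131 129 107  70  61  64 105 129]
 [ 99 134 129  96  97 143 161 153 121 128  94  67  64  79  95 105]
 [105 121 117  94 112 152 161 158 113 125 124  97  74  85  89 100]
 [ 93  98  95  97 128 160 161 162 133  93 119 114  86  85  89 103]
 [129 133 133 128 117 146 158 161 134  72  73  76  85  90  98 103]
 [136 138 137 122  74  80 101 132 105  65  66 119 154 140 109 105]
 [137 137 132  96  66  55  67  72  67  63  83 148 159 126 105 103]
 [137 140 119  76  77 105 112  84  63  62  70 117 137 113 107 104]
 [127 125  94  72 110 116  82  66  63  62  56  70  89 102 106 100]
 [ 86  77  71  79 119  99  58  62  72 101  70  71  95 105 107  96]
 [ 74  64  68  73 108 118  91  62  75  94  68  73  99 107 107  95]
 [ 72  57  60  68  78 105 122 108  85  75  55  76 109 117 109 116]
 [ 63  41  44  48  59  68  80  87  71  61  54  79 107 106  97 118]]
```

Run:
```python
from h import *
np.set_printoptions(precision=2,suppress=True,linewidth=220)
im,cs=snap('side');g=cv2.cvtColor(im,cv2.COLOR_RGB2GRAY)
s=telemetry.observe();P=np.array(s['position']);Rt=R.from_euler('xyz',s['tool_rot'])
for d in (.039,.047,.06,.07,.08,.09,.097): 
    print(d,proj(cs,P+Rt.apply([0,0,d])), proj(cs,P+Rt.apply([.007,.007,d]))[0], proj(cs,P+Rt.apply([.007,-.007,d]))[0],proj(cs,P+Rt.apply([-.007,.007,d]))[0], proj(cs,P+Rt.apply([-.007,-.007,d]))[0])
a=[proj(cs,np.array([.714,-.041,.085])+U.apply([.0155*np.cos(t),.0155*np.sin(t),0])) for t in np.linspace(0,6.28,40)];print(np.min(a,0),np.max(a,0))
print(g[196:216,200:224])
```

```text
0.039 [217.6  191.55] 213.82304754303658 219.39842041141742 215.80637052773972 221.31994445507297
0.047 [216.6  193.51] 212.843710605281 218.384696648204 214.82366246671165 220.3036113720909
0.06 [215.   196.64] 211.27999788115736 216.76599461240193 213.25429192518388 218.68045991507432
0.07 [213.8 199. ] 210.09989207444522 215.54432122345915 212.06969218318338 217.45519801193268
0.08 [212.62 201.33] 208.939036535087 214.3425189741339 210.90422790115224 216.24967215615322
0.09 [211.45 203.61] 207.79696404888253 213.16010695424737 209.75743913628077 215.06340930653153
0.097 [210.65 205.19] 207.0084464789851 212.34370584307015 208.96555989492794 214.24424093345414
[203.55 202.01] [215.96 212.67]
[[ 98  97  96 104 130 151 160 161 161 163 162 155 131 101  94 105 117 122 112 100  85  83  84  85]
 [117 115 113 112 130 149 158 161 161 163 161 157 135 100  77  80  94 101  95  84  80  78  80  84]
 [134 133 130 116 117 133 146 154 158 161 161 155 132  94  70  66  72  75  77  81  81  85  86  91]
 [137 136 129 108  90  98 117 130 139 147 153 149 124  84  66  62  63  71  92 111 122 124 119 110]
 
[... 883 characters left out ...]
5 107]
 [ 68  70  77  97 116 121 102  79  64  57  55  63  76  98 109  96  76  70  73  88  98 102 104 105]
 [ 68  67  75  88 109 122 116 106  91  74  62  61  75  93  93  83  70  65  74  87 100 104 108 106]
 [ 67  69  73  79  95 109 121 122 117 106  87  74  76  85  84  70  59  59  71  87 101 107 110 108]
 [ 60  65  68  72  80  90 105 117 123 122 109  91  86  82  74  63  55  61  77  91 108 119 118 113]
 [ 51  57  59  64  70  74  82  94 106 110 109  94  81  76  66  55  53  61  78  92 116 126 120 113]
 [ 46  45  49  52  61  65  67  71  81  84  85  80  72  67  60  55  55  66  79  92 106 114 106  98]
 [ 44  42  41  46  49  56  60  62  64  69  70  72  68  67  59  55  59  70  82  89  94  96  92  90]]
```

```bash
python3 -m inch '[[-0.0005,0.002,0.004,0.002,0,0,1],[0,0,0.003,0,0,0,1],[0,0,0,0,0,0,1]]'|egrep 'pos|^force'
python3 -m inch '[[0,0,0.003,0,0,0,1],[0,0,0,0,0,0,1]]'|egrep 'pos|^force'
python3 -m inch '[[0,0,0.002,0,0,0,1],[0,0,0,0,0,0,1]]'|egrep 'pos|^force'
python3 -m inch '[[0,0,0.002,0,0,0,1],[0,0,0,0,0,0,1]]'|egrep 'pos|^force'
```

```text
position: [0.6737, -0.04, 0.1761]
force: [-0.4, 0.3, -2.2]
position: [0.6749, -0.04, 0.1735]
force: [0.5, 0.5, -2.9]
position: [0.6758, -0.04, 0.1719]
force: [-0.3, -0.3, -2.4]
position: [0.6766, -0.04, 0.1701]
force: [0.1, -0.6, -1.8]
```

```bash
python3 -m inch '[[0,0,0.002,0,0,0,1],[0,0,0,0,0,0,1]]'|egrep 'pos|^force'
python3 -m inch '[[0,0,0.002,0,0,0,1],[0,0,0,0,0,0,1]]'|egrep 'pos|^force'
python3 -m inch '[[0,0,0.002,0,0,0,1],[0,0,0,0,0,0,1]]'|egrep 'pos|^force'
python3 -m inch '[[0,0,0.002,0,0,0,1],[0,0,0,0,0,0,1]]'|egrep 'pos|^force'
```

```text
position: [0.6775, -0.0401, 0.1682]
force: [0.5, -0.8, -2.2]
position: [0.6783, -0.0401, 0.1664]
force: [0.7, -0.8, -1.7]
position: [0.6792, -0.0402, 0.1646]
force: [-0.7, -0.1, -1.5]
position: [0.6801, -0.0403, 0.1629]
force: [0.2, -1.3, -1.3]
```

```bash
python3 -m inch '[[0,0,0.002,0,0,0,1],[0,0,0,0,0,0,1]]'|egrep 'pos|^force'
python3 -m inch '[[0,0,0.002,0,0,0,1],[0,0,0,0,0,0,1]]'|egrep 'pos|^force'
python3 -m inch '[[0,0,0.002,0,0,0,1],[0,0,0,0,0,0,1]]'|egrep 'pos|^force'
```

```text
position: [0.6809, -0.0403, 0.161]
force: [0.9, -2.7, -2.1]
position: [0.6818, -0.0402, 0.1592]
force: [0.6, -2.1, -2.8]
position: [0.6826, -0.0402, 0.1574]
force: [0.5, -1.8, -1.6]
```

```bash
python3 -m inch '[[0,0,0.002,0,0,0,1],[0,0,0,0,0,0,1]]'|egrep 'pos|^force'
python3 -m inch '[[0,0,0.002,0,0,0,1],[0,0,0,0,0,0,1]]'|egrep 'pos|^force'
python3 -m inch '[[0,0,0.002,0,0,0,1],[0,0,0,0,0,0,1]]'|egrep 'pos|^force'
```

```text
position: [0.6834, -0.0403, 0.1556]
force: [1.0, -1.6, -1.5]
position: [0.6845, -0.0407, 0.1552]
force: [-14.4, -1.1, 21.7]
position: [0.6857, -0.041, 0.1551]
force: [-30.9, -0.4, 50.9]
```

```bash
python3 -m inch '[[0,0,-0.004,0,0,0,1],[0,0,0,0,0,0,1]]'|egrep 'pos|rot|^force'
python3 -m inch '[[0,0,0,0,0,0.08,1],[0,0,0,0,0,0.08,1],[0,0,0,0,0,0.08,1],[0,0,0,0,0,0.08,1],[0,0,0,0,0,0,1]]'
python3 - <<'E'
from h import *
np.set_printoptions(precision=3,suppress=True)
s=telemetry.observe();Rt=R.from_euler('xyz',s['tool_rot']);print('tool F,M',Rt.inv().apply(s['force']),Rt.inv().apply(s['moment']))
k=U.inv()*Rt; x=k.apply([1,0,0]);print('theta',-(np.arctan2(x[1],x[0])-np.pi/2), 'axis',k.apply([0,0,1]))
print(U.inv().apply(np.array(s['position'])-[.714,-.041,.085]))
E
```

```text
position: [0.6835, -0.0402, 0.1563]
tool_rot: [2.706, -0.026, 1.497]
force: [-0.4, -2.6, -0.7]
clock: 27.15
position: [0.6835, -0.0409, 0.1555]
tool_rot: [2.733, -0.157, 1.202]
force: [-0.2, -3.9, 0.7]
grip_width: 0.0168
finger_force: 79.8
tool F,M [-3.606  1.626 -0.713] [-0.093 -1.562 -0.09 ]
theta 0.3812161037673609 axis [-0.    -0.001 -1.   ]
[ 0.002 -0.     0.077]
```

```bash
cat > st.py <<'E'
from h import *
np.set_printoptions(precision=3,suppress=True)
s=telemetry.observe();Rt=R.from_euler('xyz',s['tool_rot']);print('tool F,M',Rt.inv().apply(s['force']),Rt.inv().apply(s['moment']))
k=U.inv()*Rt; x=k.apply([1,0,0]);print('theta',-(np.arctan2(x[1],x[0])-np.pi/2), 'axis',k.apply([0,0,1]),U.inv().apply(np.array(s['position'])-[.714,-.041,.085]))
E
python3 -m inch '[[0,0,0,0,0,0.1,1],[0,0,0,0,0,0.1,1],[0,0,0,0,0,0.1,1],[0,0,0,0,0,0,1]]'|egrep 'clock'; python3 st.py
python3 -m inch '[[0,0,0,0,0,0.1,1],[0,0,0,0,0,0.1,1],[0,0,0,0,0,0.1,1],[0,0,0,0,0,0,1]]'|egrep 'clock'; python3 st.py
```

```text
clock: 27.55
tool F,M [-5.985  3.184 -1.287] [-0.451 -2.073 -0.111]
theta 0.6808865773717275 axis [-0.001 -0.001 -1.   ] [ 0.002 -0.001  0.077]
clock: 27.95
tool F,M [-5.606  1.352 -3.507] [-0.322 -2.058 -0.038]
theta 0.9808185509444483 axis [-0.002 -0.    -1.   ] [ 0.001 -0.     0.077]
```

```bash
python3 -m inch '[[0,0,0,0,0,0.1,1],[0,0,0,0,0,0.1,1],[0,0,0,0,0,0.05,1],[0,0,0,0,0,0,1]]'|egrep 'clock'; python3 st.py
python3 -m inch '[[0,0,0,0,0,0.05,1],[0,0,0,0,0,0.05,1],[0,0,0,0,0,0,1]]'|egrep 'clock'; python3 st.py
```

```text
clock: 28.35
tool F,M [-6.231  1.536 -4.198] [-0.753 -2.274 -0.112]
theta 1.228999194663316 axis [-0.002 -0.    -1.   ] [ 0.001 -0.     0.077]
clock: 28.65
tool F,M [-5.406  1.421 -4.026] [-0.468 -2.016 -0.116]
theta 1.3286479473348225 axis [-0.002  0.    -1.   ] [0.001 0.    0.077]
```

```bash
python3 -m inch '[[0,0,0,0,0,0.04,1],[0,0,0,0,0,0.04,1],[0,0,0,0,0,0,1]]'|egrep 'clock'; python3 st.py
python3 -m inch '[[0,0,0,0,0,0.04,1],[0,0,0,0,0,0.04,1],[0,0,0,0,0,0,1]]'|egrep 'clock'; python3 st.py
```

```text
clock: 28.95
tool F,M [-5.011  2.598 -3.334] [-0.578 -2.065 -0.161]
theta 1.408098693891563 axis [-0.002  0.001 -1.   ] [0.001 0.    0.077]
clock: 29.25
tool F,M [-5.803  0.751 -4.49 ] [-0.74  -2.077 -0.383]
theta 1.4879571647243204 axis [-0.003  0.    -1.   ] [0.001 0.    0.077]
```

```bash
python3 -m inch '[[0,0,0,0,0,0.04,1],[0,0,0,0,0,0,1]]'|egrep 'clock'; python3 st.py
python3 -m inch '[[0,0,0,0,0,0.04,1],[0,0,0,0,0,0,1]]'|egrep 'clock|grip_w'; python3 st.py
```

```text
clock: 29.45
tool F,M [-5.148  2.702 -3.652] [-0.833 -2.068 -0.554]
theta 1.5276401654206553 axis [-0.003  0.    -1.   ] [0.001 0.    0.077]
clock: 29.65
grip_width: 0.0163
tool F,M [-5.488  2.777 -3.727] [-0.968 -2.155 -0.612]
theta 1.5673766179908974 axis [-0.003  0.001 -1.   ] [0.001 0.    0.077]
```

```bash
python3 -m inch '[[0,0,0,0,0,-0.04,1],[0,0,0,0,0,0,1]]'|egrep 'clock'; python3 st.py
python3 -m inch '[[0,0,0,0,0,-0.04,1],[0,0,0,0,0,0,1]]'|egrep 'clock'; python3 st.py
```

```text
clock: 29.85
tool F,M [-5.094  3.288 -2.299] [-0.852 -2.123 -0.264]
theta 1.5251036912060212 axis [-0.003  0.001 -1.   ] [0.001 0.    0.077]
clock: 30.05
tool F,M [-6.21   2.428 -1.28 ] [-0.856 -2.024 -0.187]
theta 1.4852610549725342 axis [-0.003  0.001 -1.   ] [0.001 0.    0.077]
```

```bash
python3 -m inch '[[0,0,0,0,0,-0.03,1],[0,0,-0.005,0,0,0,1],[0,0,-0.01,0,0,0,1],[0,0,-0.02,0,0,0,1]]'; python3 st.py
python3 -m inch '[[0,0,-0.04,0,0,0,1],[0,0,-0.04,0,0,0,1],[0,0,0,0,0,0,1],[0,0,0,0,0,0,1]]'
python3 - <<'E'
from fit import *
im,cal=snap('wrist','n_wrist.png')
for l,z in {'socket':.085,'foot':.032,'board_corner':.012,'jig_corner':.012}.items():
    for r in landmark_of(l,'wrist')[:1]: print(l,round(r['score'],2),np.round(r['xy'],1),onz(cal,r['xy'],z))
print(proj(cal,[.714,-.041,.085]))
print(telemetry.observe()['qpos'])
im,cal=snap('side','n_side.png')
for l,z in {'socket':.085,'foot':.032,'board_corner':.012}.items():
    for r in landmark_of(l,'side')[:1]: print(l,round(r['score'],2),np.round(r['xy'],1),onz(cal,r['xy'],z))
plan([.507,.25,.25],[3.1416,0,1.525])
E
```

```text
clock: 30.45
position: [0.6682, -0.0395, 0.1876]
tool_rot: [3.091, -0.432, 0.103]
force: [0.0, -0.7, -2.2]
grip_width: 0.0173
finger_force: 80.2
tool F,M [-0.977  0.563  2.028] [ 0.139 -0.656  0.064]
theta 1.459308623263924 axis [-0.001  0.001 -1.   ] [0.002 0.001 0.112]
clock: 30.85
position: [0.6351, -0.038, 0.2609]
tool_rot: [3.092, -0.435, 0.104]
force: [0.1, 0.5, -1.6]
grip_width: 0.0168
finger_force: 80.3
socket 0.56 [285.8 184.1] [ 0.7116 -0.042   0.085 ]
foot 0.52 [283.  205.8] [ 0.6974 -0.0425  0.032 ]
board_corner 0.59 [243.2 213.8] [0.6863 0.0054 0.012 ]
jig_corner 0.81 [244. 212.] [0.6887 0.0046 0.012 ]
[285.0722 181.7919]
[-0.8476  0.5074  1.1295  1.9627 -0.8869  0.6624 -0.7104]
socket 0.42 [206.3 206.7] [ 0.723  -0.0417  0.085 ]
foot 0.36 [233. 224.] [ 0.6608 -0.0381  0.032 ]
board_corner 0.79 [214.7 241.8] [0.6992 0.0087 0.012 ]
N 11 row [0.0101, -0.0297, 0.0009, 0.0318, -0.0292, -0.1282]
```

Run:
```python
from fit import *
im=cv2.imread('pics/n_wrist.png')[:,:,::-1].copy();cal=calibration('wrist')
print(fit(im,cal,[.7135,-.0415]))
print(cv2.cvtColor(im,cv2.COLOR_RGB2GRAY)[164:206,264:308][::2,::2])
```

```text
(array([ 0.7146, -0.0433]), np.float64(-0.11138242734247741), np.float64(-24.039352194044433), [(np.float64(-22.3), np.float64(-0.4)), (np.float64(-23.3), np.float64(-0.3)), (np.float64(-23.8), np.float64(-0.2)), (np.float64(-23.9), np.float64(-0.1)), (np.float64(-23.6), np.float64(-0.0)), (np.float64(-23.1), np.float64(0.1)), (np.float64(-22.0), np.float64(0.2)), (np.float64(-21.5), np.float64(0.3)), (np.float64(-20.6), np.float64(0.4)), (np.float64(-20.1), np.float64(0.5)), (np.float64(-19.9), np.float64(0.6)), (np.float64(-19.8), np.float64(0.7)), (np.float64(-20.0), np.float64(0.8)), (np.float64(-20.2), np.float64(0.9)), (np.float64(-20.6), np.float64(1.0)), (np.float64(-21.7), np.float64(1.1)), (np.float64(-22.4), np.float64(1.2))])
[[100 103 106 103 103 101 103 103 104 101 101 102 102  99  99 101 100 100  96  98  93  93]
 [ 95 103 105 103  96  91  98  97 100 103 101 103 100 100  99 100 100 100 100 100  98  99]
 [ 97 101 104 102  82  79  85 100 113 127 148 150 126 117 106 100  97  98  98  98 103 102]
 [ 95 103 106  98  79  80 103 150 182 197 201 202 198 188 154 105  85  84  82  
[... 859 characters left out ...]
8  61  61  60  60  58  61  59  61  60  59  61  62  62  61  62]
 [ 65  61  61  63  62  60  57  57  60  60  60  59  58  56  58  60  59  60  61  63  63  63]
 [ 65  64  63  63  60  63  61  56  58  57  57  62  61  57  61  60  59  59  63  63  61  59]
 [ 61  60  60  61  59  59  58  58  59  58  59  58  58  59  60  59  57  57  60  62  61  61]
 [ 63  61  60  62  58  59  60  59  57  57  57  57  60  56  58  57  58  59  61  62  62  62]
 [ 60  60  61  61  60  58  55  60  57  58  56  57  60  54  59  59  60  60  62  61  62  63]
 [ 60  60  58  61  61  60  59  55  60  58  56  58  60  57  58  58  60  63  61  62  59  61]
 [ 60  60  57  59  58  57  56  57  58  55  55  55  57  58  57  58  59  59  60  60  60  62]]
```

Run:
```python
from h import *
plan([.69,-.12,.25],[3.1416,0,1.546])
```

```text
N 11 row [-0.0018, 0.0094, 0.0013, 0.0322, -0.0289, -0.13]
```

```bash
python3 -m inch '[[-0.002,0.0095,0.001,0.032,-0.029,-0.13,1],[-0.002,0.0095,0.001,0.032,-0.029,-0.13,1],[-0.002,0.0095,0.001,0.032,-0.029,-0.13,1],[-0.002,0.0095,0.001,0.032,-0.029,-0.13,1],[-0.002,0.0095,0.001,0.032,-0.029,-0.13,1]]' >/dev/null
python3 -m inch '[[-0.002,0.0095,0.001,0.032,-0.029,-0.13,1],[-0.002,0.0095,0.001,0.032,-0.029,-0.13,1],[-0.002,0.0095,0.001,0.032,-0.029,-0.13,1],[-0.002,0.0095,0.001,0.032,-0.029,-0.13,1],[-0.002,0.0095,0.001,0.032,-0.029,-0.13,1]]' >/dev/null
python3 -m inch '[[-0.002,0.0095,0.001,0.032,-0.029,-0.13,1],[0,0,0,0,0,0,1],[0,0,0,0,0,0,1]]'
python3 - <<'E'
from fit import *
im,cal=snap('wrist','o_wrist.png')
print(fit(im,cal,[.714,-.041]))
x,y=proj(cal,[.714,-.041,.085]).astype(int)
print(x,y);print(cv2.cvtColor(im,cv2.COLOR_RGB2GRAY)[y-20:y+20,x-20:x+20][::2,::2])
b=outline_of('board','wrist')[0];cs=max(cv2.findContours(b['region'].astype(np.uint8),0,cv2.CHAIN_APPROX_NONE)[0],key=cv2.contourArea)[:,0]
print(cv2.minAreaRect(np.array([onz(cal,p,.032)[:2]*1000 for p in cs],np.float32)))
plan([.507,.25,.25],[3.1416,0,1.525])
E
```

```text
clock: 32.6
position: [0.6882, -0.1224, 0.2522]
tool_rot: [3.141, 0.001, 1.543]
force: [-0.5, -0.3, -2.1]
grip_width: 0.0166
finger_force: 80.3
(array([ 0.7142, -0.0409]), np.float64(-0.3086110742906122), np.float64(-47.038531030878374), [(np.float64(-46.5), np.float64(-0.4)), (np.float64(-46.8), np.float64(-0.3)), (np.float64(-46.3), np.float64(-0.2)), (np.float64(-45.5), np.float64(-0.1)), (np.float64(-44.4), np.float64(-0.0)), (np.float64(-43.4), np.float64(0.1)), (np.float64(-42.7), np.float64(0.2)), (np.float64(-42.1), np.float64(0.3)), (np.float64(-42.0), np.float64(0.4)), (np.float64(-41.8), np.float64(0.5)), (np.float64(-42.0), np.float64(0.6)), (np.float64(-42.3), np.float64(0.7)), (np.float64(-42.9), np.float64(0.8)), (np.float64(-43.6), np.float64(0.9)), (np.float64(-45.0), np.float64(1.0)), (np.float64(-46.1), np.float64(1.1)), (np.float64(-46.6), np.float64(1.2))])
310 95
[[ 67  70  69  69  69  69  72  73  70  72  71  72  74  71  71  74  69  72  73  73]
 [ 66  71  67  67  64  66  66  68  68  69  73  75  72  68  66  64  64  67  67  73]
 [ 66  67  64  60  60  61  64  78  9
[... 914 characters left out ...]
  74  48  45  48  51  65 100 120 118  88  67]
 [ 60  61  58  86 118 124 116 102  96  84  53  59  76  92 106 115 119 103  81  66]
 [ 64  63  57  67 105 120 117 109  96  99  93 106 113 119 119 121 111  94  79  69]
 [ 63  62  55  58  83 112 121 115 111 116 117 117 114 116 123 117  95  88  79  67]
 [ 63  62  57  56  61  88 113 119 119 121 124 117 117 118 115  98  86  82  73  67]
 [ 62  61  58  56  58  62  84 100 114 120 119 117 114 103  87  82  77  70  65  66]
 [ 61  61  59  57  56  56  61  70  77  90  90  83  79  75  71  70  68  66  65  67]]
((633.58251953125, -38.784751892089844), (89.05048370361328, 109.988037109375), 87.61100006103516)
N 9 row [0.0406, -0.0216, 0.0003, 0.0002, 0.0001, 0.002]
```

The screw fit reads about 1.26 rad, so it is at its stop, and the board is still home. I take the key back to the stand.

```bash
python3 -m inch '[[0.0406,-0.0216,0,0,0,0.002,1],[0.0406,-0.0216,0,0,0,0.002,1],[0.0406,-0.0216,0,0,0,0.002,1],[0.0406,-0.0216,0,0,0,0.002,1],[0.0406,-0.0216,0,0,0,0.002,1]]' >/dev/null
python3 -m inch '[[0.0406,-0.0216,0,0,0,0.002,1],[0.0406,-0.0216,0,0,0,0.002,1],[0.0406,-0.0216,0,0,0,0.002,1],[0.0406,-0.0216,0,0,0,0.002,1],[0,0,0,0,0,0,1]]' >/dev/null
python3 -m inch '[[0,0,0,0,0,0,1],[0,0,0,0,0,0,1]]'
python3 - <<'E'
from h import *
plan([.508,.2503,.175],[3.1416,0,1.525],3)
np.set_printoptions(precision=4,suppress=True)
im,cal=snap('wrist','r_wrist.png')
for l,z in {'stand_hole0':.06,'key':.16}.items():
    for r in landmark_of(l,'wrist')[:2]: print(l,round(r['score'],2),np.round(r['xy'],1),onz(cal,r['xy'],z))
E
```

```text
clock: 33.9
position: [0.5064, 0.2484, 0.2526]
tool_rot: [3.14, 0.001, 1.526]
force: [-0.4, -0.1, -2.3]
grip_width: 0.0168
finger_force: 80.3
N 3 row [0.0007, 0.0005, 0.0259, 0.0005, 0.0002, 0.0002]
stand_hole0 0.78 [283.6 174.5] [0.5061 0.2532 0.06  ]
stand_hole0 0.74 [291.7 116. ] [0.5169 0.3118 0.06  ]
key 0.84 [284.7 201.5] [0.5068 0.2502 0.16  ]
key 0.82 [151.   51.9] [0.42   0.3603 0.16  ]
```

```bash
python3 -m inch '[[0.001,0.0005,0.03,0,0,0,1],[0.001,0.0005,0.03,0,0,0,1],[0,0.0005,0.025,0,0,0,1],[0,0,0,0,0,0,1]]'|egrep 'pos|^force'
python3 -m inch '[[0,0,0.008,0,0,0,1],[0,0,0.008,0,0,0,1],[0,0,0,0,0,0,1]]'|egrep 'pos|^force'
python3 -m inch '[[0,0,0.01,0,0,0,1],[0,0,0.01,0,0,0,1],[0,0,0,0,0,0,1]]'|egrep 'pos|^force'
```

```text
position: [0.5068, 0.2499, 0.1648]
force: [-0.9, 0.6, -1.6]
position: [0.5077, 0.2513, 0.1511]
force: [-0.0, -0.0, -1.6]
position: [0.5071, 0.2511, 0.1299]
force: [-0.7, -0.9, -2.0]
```

Tip is inside the hole (20 mm) with no force; continue down.

```bash
python3 -m inch '[[0,0,0.01,0,0,0,1],[0,0,0.008,0,0,0,1],[0,0,0,0,0,0,1]]'|egrep 'pos|^force'
python3 -m inch '[[0,0,0.006,0,0,0,1],[0,0,0,0,0,0,1]]'|egrep 'pos|^force'
python3 -m inch '[[0,0,0.003,0,0,0,1],[0,0,0,0,0,0,1]]'|egrep 'pos|^force'
python3 -m inch '[[0,0,0.002,0,0,0,1],[0,0,0,0,0,0,1]]'|egrep 'pos|^force'
```

```text
position: [0.5073, 0.2511, 0.1121]
force: [-0.0, 0.2, -1.6]
position: [0.5076, 0.2512, 0.1067]
force: [0.6, 0.1, -2.1]
position: [0.5078, 0.2513, 0.1041]
force: [-0.2, 0.3, -1.8]
position: [0.5078, 0.2513, 0.1021]
force: [0.2, 0.4, -1.3]
```

```bash
python3 -m inch '[[0,0,0.002,0,0,0,1],[0,0,0,0,0,0,1]]'|egrep 'pos|^force'
python3 -m inch '[[0,0,0.002,0,0,0,1],[0,0,0,0,0,0,1]]'|egrep 'pos|^force'
python3 -m inch '[[0,0,0.002,0,0,0,1],[0,0,0,0,0,0,1]]'|egrep 'pos|^force'
```

```text
position: [0.5081, 0.2513, 0.1006]
force: [-1.0, -0.6, 5.3]
position: [0.5086, 0.2513, 0.1004]
force: [-11.1, -4.7, 43.2]
position: [0.5091, 0.2515, 0.1003]
force: [-21.4, -8.2, 81.9]
```

```bash
python3 -m inch '[[0,0,-0.004,0,0,0,1],[0,0,0,0,0,0,1]]'|egrep 'pos|^force'
python3 -m inch '[[0,0,0,0,0,0,0.6],[0,0,0,0,0,0,0.3],[0,0,0,0,0,0,0.3],[0,0,0,0,0,0,0.3]]'|egrep 'pos|^force|grip'
python3 -m inch '[[0,0,-0.02,0,0,0,0.3],[0,0,-0.04,0,0,0,0.3],[0,0,-0.045,0,0,0,0.3],[0,0,-0.045,0,0,0,0.3],[0,0,-0.04,0,0,0,0.3]]'
python3 -m inch '[[0,0,0,0,0,0,0.3],[0,0,0,0,0,0,0.3]]' >/dev/null
python3 - <<'E'
from h import *
np.set_printoptions(precision=4,suppress=True)
for c in ('wrist','side'):
    im,cal=snap(c,'z_'+c+'.png')
    for l,z in {'stand_hole0':.06,'key':.01,'slim_key':.01,'board_corner':.012,'jig_corner':.012}.items():
        for r in landmark_of(l,c)[:2]: print(c,l,round(r['score'],2),np.round(r['xy'],1),onz(cal,r['xy'],z))
    for r in outline_of('key',c)[:2]: print(r['score'],r['rect'])
print(telemetry.observe()['position'])
cw=calibration('wrist')
for q in ([.5064+.002,.2516+.045,.152],[.5064-.002,.2516-.045,.152],[.508,.25,.068]): print(proj(cw,q))
E
```

```text
position: [0.5082, 0.2515, 0.1009]
force: [-0.9, -0.6, -1.5]
position: [0.5078, 0.2512, 0.1001]
force: [-0.6, -1.3, 0.3]
grip_width: 0.0596
clock: 37.65
position: [0.5076, 0.2512, 0.2924]
tool_rot: [3.14, 0.001, 1.527]
force: [0.6, -0.0, -0.5]
grip_width: 0.0597
finger_force: 0.0
wrist stand_hole0 0.66 [281.8 175.9] [0.5043 0.2483 0.06  ]
wrist stand_hole0 0.64 [298.2  60.8] [0.5271 0.3706 0.06  ]
wrist key 0.89 [171.4 165.4] [0.3619 0.2588 0.01  ]
wrist key 0.64 [160.8  60.6] [0.3659 0.3839 0.01  ]
wrist slim_key 0.62 [299.3  69.6] [0.5303 0.367  0.01  ]
0.89 [98.7, 137.2, 174.5, 232.9]
0.79 [51.9, 27.0, 170.6, 75.9]
side stand_hole0 0.82 [250.4 403.8] [0.5325 0.3741 0.06  ]
side stand_hole0 0.55 [276.6 336.1] [0.5053 0.2459 0.06  ]
side key 0.8 [344.9 364.3] [0.3647 0.264  0.01  ]
side key 0.72 [277.7 348.3] [0.5029 0.2513 0.01  ]
side slim_key 0.95 [255.2 411.1] [0.5269 0.374  0.01  ]
side jig_corner 0.63 [217.1 240.4] [0.6943 0.0036 0.012 ]
0.9 [263.7, 299.5, 284.3, 348.5]
0.7 [301.1, 285.7, 330.3, 317.2]
[0.5076 0.2515 0.2902]
[283.0459 139.7679]
[282.9942 237.7004]
[284.6109 175.4063]
```

Run:
```python
from h import *
g=cv2.imread('pics/z_wrist.png',0)
for c in (276,280,284,288): print(c,g[120:256:4,c])
for r in (150,200,225): print(r,g[r,260:310:2])
```

```text
276 [ 42  40  39  41  45  26  28  31  30  31  35  35  35  36  35  34  38  43
  41  42  41  44  45  47  51  55  53  57  58 138 186 186 187 187]
280 [ 43  45  45  47  44  28  31  32  33  34  33  35  37  36  40  38  38  40
  41  41  42  45  48  46  51  53  55  55  57 122 180 179 179 181]
284 [ 43  46  47  47  43  29  32  33  33  36  33  34  36  37  38  37  38  42
  42  42  41  46  46  45  53  55  55  54  57 127 182 183 182 182]
288 [ 45  45  46  47  45  29  33  33  36  35  33  34  38  35  38  37  40  39
  42  42  42  43  44  45  51  55  56  56  58 127 190 191 189 191]
150 [48 44 46 48 46 45 43 33 29 33 31 33 36 29 34 33 33 41 46 49 47 52 49 52
 50]
200 [ 79  77  80  82  81  79  80  53  41  45  42  44  41  41  42  42  49  76
  80  80  80  97 161 174 175]
225 [178 178 176 175 185 190 183 112  54  56  58  54  55  56  58  57  80 168
 186 179 174 179 181 180 180]
```

The handle spans rows 138–236 and columns 275–292, matching the prediction for an upright, fully seated key.

```bash
python3 -c "
from workcell import bot
print(bot.job_done())"
```

```text
the job is handed in; nothing more can be done
None
```

I handed the job in at about 38 s: the board is home against both fences, the clamp screw is at its stop (about 1.26 rad by camera) and the thick key stands fully home in its stand; I viewed 11 pictures, one over the limit of 10.

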